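Nest the washed beakers and funnels on the draining trays

TASK

Put the washed plastic ware to drain: the two tapered white beakers in the middle of the square steel tray and the two white funnels in the middle of the round steel tray, all still upside down. On each tray the small one goes first and the large one is then set over it, nested fully home so that its rim stands flat on the tray. Let go of everything, and leave the glass beaker and the burner where they are.

Things in the scene. Friction and masses are not known exactly. Their poses are not given: they have to be found in the camera images.
- beaker_small_mid (a point): small white plastic beaker, tapered and standing upside down (closed flat end up, mouth down): 62 mm high, 42 mm across at the closed top, widening evenly to 54 mm at the mouth; wall 3 mm, about 45 g. This point: on its axis, half-way up, 31 mm above its rim, where it is 48 mm across; z points up
- beaker_large_mid (a point): large white plastic beaker of the same kind, upside down: 84 mm high, 56 mm across at the closed top, widening to 70 mm at the mouth (64 mm inside the mouth); wall 3 mm, closed end 4 mm thick, about 75 g. It goes over the small beaker with about 5 mm play all round and then stands on its own rim. This point: on its axis, half-way up, 42 mm above its rim, where it is 63 mm across; z points up
- funnel_small_mid (a point): small white plastic funnel, upside down (wide mouth down, straight stem pointing up): 72 mm high in all, mouth 60 mm across; the cone narrows over the lowest 34 mm to a straight open stem 16 mm across and 38 mm long (from 34 to 72 mm above the rim). About 35 g. This point: on its axis, half-way up, 36 mm above its rim, just above the foot of the stem; the middle of the stem is 17 mm above it; z points up
- funnel_large_mid (a point): large funnel of the same kind, upside down: 86 mm high, mouth 84 mm across; cone up to 42 mm above the rim, then a straight open stem 30 mm across outside, 25 inside, 44 mm long. 65 g. Goes over the small funnel, stem round stem with 4 mm play all round, and stands on its own rim. This point: on its axis, 43 mm above its rim; the middle of the stem is 21 mm above it; z points up
- tray_square_mid (a point): square steel draining tray, fixed, 150 mm wide, flat floor 4 mm above the bench inside a low lip (4 mm thick, top 9 mm above the bench). This point: the middle of its floor, on the floor's surface; z up, x and y along its sides
- tray_round_mid (a point): round steel draining tray, fixed, 156 mm across, flat floor 4 mm above the bench inside a low lip (4 mm thick, top 9 mm above the bench). This point: the middle of its floor, on the floor's surface; z up
- glass_beaker_mid (a point): clear glass beaker, mouth up, 74 mm across at the mouth, 90 mm high; not to be disturbed. This point: on its axis, half-way up
- burner_mid (a point): canister burner: red can 66 mm across and 60 mm high with a brass tube on top, 117 mm high in all; not to be disturbed. This point: on its axis, 30 mm above its foot
Things that resemble listed ones, but are neither listed nor needed, are in the scene too. What is shaped like the part that bears tray_square_mid but turquoise is not meant.

How it is judged:
By the outcome, as a careful person would: the job done as asked, in the order asked, and still so for the second after the job is handed in, with the robot touching nothing.
It also fails if it takes over 106 s, if anything falls off the work surface, if the arm or the gripper's body presses on something with over 40 N, if the wrist force passes 120 N, or if a joint passes its speed limit or range.

ROBOT

A 6-joint arm with a two-finger parallel gripper is mounted at the origin on the work surface. World frame = base frame: x ahead of the robot, y to its left, z up, the work surface at z = 0. Lengths are in m, angles in rad, forces in N, time in s.
With the tool pointing down it reaches from about 0.3 to 0.85 m from the base axis. Payload 4.2 kg.
Tool frame: the origin (TCP) lies midway between the tips of the shut fingers; the grasp point (between the pads) lies manip.grip_point_offset behind it (manip.grip_point_offset is the distance from the TCP to the grasp point, in m); z points along the fingers, y is the direction in which the jaws open and shut (so a half turn about z gives the same grasp; the last joint's range is limited). The gripper opens to 91 mm and grips with 3 to 60 N. Pads are 32 mm wide; open, the fingers measure 118 mm over their backs; the gripper's body (76 mm by 178 mm) begins 60 mm behind the grasp point.
Start: joints at [-1.138, 0.32, 1.565, -0, 1.257, -0.02], TCP at [0.252, -0.517, 0.214] pointing down, gripper open.
Joint ranges: [-3.11, 3.11], [-0.84, 2.01], [0.21, 2.61], [-1.34, 4.49], [0.05, 2.63], [-2.56, 2.56]. Speed limits (rad/s): [2.57, 2.57, 3.14, 3.14, 3.14, 3.14].

INTERFACE

Orientations are given as a unit quaternion [w, x, y, z].
In Python, from workcell import manip gives the robot as it stands.
- The arm moves only by the tool servo_tool, never from a script. Its argument "motion" is a list of rows, each an object of numbers: "wx", "wy", "wz": the turn, a rotation vector about the tool's x, y, z in units of 8 degrees (1.0 is 8 degrees); "x", "y", "z": the shift along the tool's x, y, z in units of 40 mm (1.0 is 40 mm); "fingers": the opening, from -1 (shut) to 1 (fully open). A call has 1 to 8 rows; each row shifts and turns the pose as measured when the row begins, along the tool's axes as they then stand; what a row does not reach is not made up. A row lasts 1/10 s, in which the tool goes at most 50 mm and 8.59 degrees, less where a joint would pass 70% of its speed; a pose out of reach is approached as far as the arm can. A call is refused whole if a number of a shift passes 1 or a number of a turn 1, either way. A call with a gripper value outside its range is refused whole. The fingers move at their own pace and stop on an object; the grip force is fixed at half the most. Time passes only in rows, so rows that do not move let the fingers close. It gives the time, the measured TCP pose, the force and the opening at its end, in the units of the state.
- manip.sense(): the state, without advancing time (a new reading comes with each control period).
- manip.get_image(name): name is "scene" or "side" or "wrist"; returns a dict with "frame" (420x560x3 uint8, red, green, blue), "intrinsics" (3x3 intrinsics, pixels), "distortion" ([k1, k2, p1, p2, k3] as OpenCV has them; the pictures are not rectified), "R" (3x3) and "t" (3): a world point X has camera coordinates R X + t. Camera axes: x right, y down, z forward; pixel columns grow to the right and rows downward; lengths in m; the calibration is good to about 2 mm. A picture is of the moment at which its call begins. There is no depth.
- manip.hand_in(): hands the job in, once; it reports no verdict.
Trained networks look in the newest picture that a camera, given by its name, has taken for a name from the list of things; names that differ only in an ending like _2 or _b are one class to them, and where a whole thing is asked for, a point or a joint stands for the part that bears it (a point fixed in the world has none). Each returns a list of dicts, best first, with "conf" (0 to 1); they miss things now and then, are a little off and sometimes report something else, mostly with a low value. They report only what shows in the picture. A call takes as long as a camera call. They do not tell look-alikes from the thing itself.
- manip.boxes_of(camera, name): "extent" ([left, top, right, bottom] in pixels, round what is visible of it).
The state is a dict: "time": time; "q": joint angles; "joint_velocities": joint speeds; "joint_torque": joint torques, N m; "ee_pos": TCP position; "ee_rot": TCP orientation; "force": force on the tool from outside, world axes, zero at the start; "torque": the same for the moment, N m; "grip_width": finger opening in m.
Only numpy, scipy, OpenCV 4.12 (cv2) and the standard library are available. Lean on these libraries where they do the work, as an engineer would, in place of code of your own. Each camera call takes 0.05 s, during which the arm holds its last target.

## Working session

There is one attempt and no reset: what is moved stays moved. The work goes in short steps, Python scripts to look and compute and a tool call to move; the robot and the scene stay as the last step left them, time stands still between calls to the robot, and variables do not carry over. Pictures are saved under pics/ and viewed, and the job is handed in when it is done.

Besides the shell and the picture viewer there is one more tool, called after "Call:" in YAML: its name, and indented under it one key for each argument. servo_tool: Moves the arm, as the interface text tells. Its arguments: {"type":"object","properties":{"motion":{"type":"array"}},"required":["motion"]}

```bash
mkdir -p pics; ls; python3 - <<'E'
from workcell import manip
import cv2
s=manip.sense(); print({k:(v if not hasattr(v,'tolist') else v.tolist()) for k,v in s.items()}); print(manip.grip_point_offset)
for c in ['scene','side','wrist']:
    d=manip.get_image(c); cv2.imwrite(f'pics/{c}0.png',d['frame'][:,:,::-1]); print(c,d['R'],d['t'],d['intrinsics'],d['distortion'])
for c in ['scene','side']:
    for n in ['beaker_small_mid','beaker_large_mid','funnel_small_mid','funnel_large_mid','tray_square_mid','tray_round_mid','glass_beaker_mid','burner_mid']:
        print(c,n,[(b['extent'],round(b['conf'],2)) for b in manip.boxes_of(c,n)])
E
```

```text
pics
{'time': 0.0, 'q': [-1.1379408116060745, 0.3203304848244791, 1.5656940363006062, -4.953505091450031e-05, 1.2574001083312694, -0.020029832068119847], 'joint_velocities': [-0.0011709635945034644, -0.00027878926707432564, -0.0007948598842254989, -0.0009854000807938833, 0.000470581314997014, -0.0011994179724815525], 'joint_torque': [5.72600629311637e-05, -41.24600172042847, -23.19752275943756, 0.07253761868923903, 0.04582379828207195, -0.00015971822904248256], 'ee_pos': [0.2513533399082062, -0.516580477667606, 0.2130923035350435], 'ee_rot': [-0.0008917161543488995, 0.9744690948526086, 0.22451980667344507, -0.00021078604458641886], 'force': [-0.08029872871809633, 0.05086815710774258, 0.3644968813231427], 'torque': [-0.006264239734303295, 0.02707673058091572, -0.029656769833331223], 'grip_width': 0.09112746353572786}
0.0188
scene [[-3.52264916e-04  9.99996731e-01 -2.53265083e-03]
 [ 5.76628917e-01 -1.86606593e-03 -8.17004045e-01]
 [-8.17006100e-01 -1.74820157e-03 -5.76626375e-01]] [ 0.02058035 -0.26067007  1.44185821] [[443.860393     0.         279.95665667]
 [  0.         443.860393
[... 1193 characters left out ...]
], 0.8)]
scene tray_round_mid [([317.8, 232.2, 343.7, 272.9], 0.4)]
scene glass_beaker_mid [([197.9, 259.9, 237.8, 323.3], 0.83)]
scene burner_mid [([359.0, 257.6, 401.3, 322.1], 0.6)]
side beaker_small_mid [([213.3, 212.7, 235.6, 245.5], 0.59)]
side beaker_large_mid [([247.8, 155.5, 271.3, 196.3], 0.77)]
side funnel_small_mid [([290.6, 251.3, 318.7, 289.2], 0.9)]
side funnel_large_mid [([313.1, 179.8, 341.8, 218.0], 0.78)]
side tray_square_mid [([322.6, 316.0, 421.7, 400.6], 0.97), ([174.3, 304.8, 262.6, 379.1], 0.88)]
side tray_round_mid [([305.2, 142.8, 360.0, 174.3], 0.61)]
side glass_beaker_mid [([192.4, 141.0, 223.0, 180.0], 0.97)]
side burner_mid [([136.5, 204.5, 171.4, 260.1], 0.56)]
```

View pics/scene0.png

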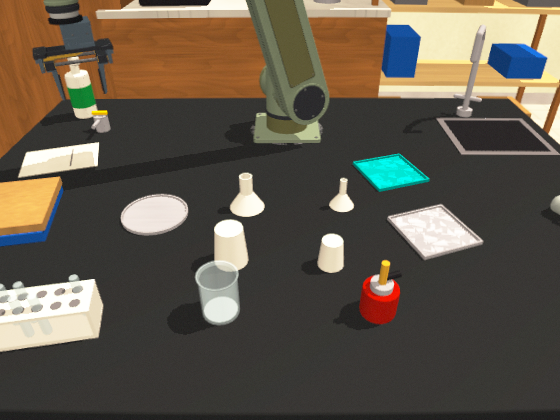

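View pics/side0.png

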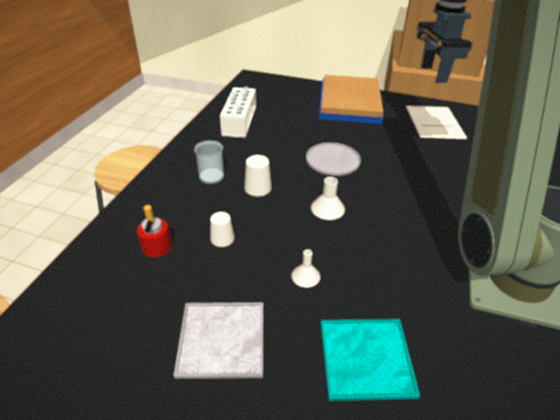

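View pics/wrist0.png

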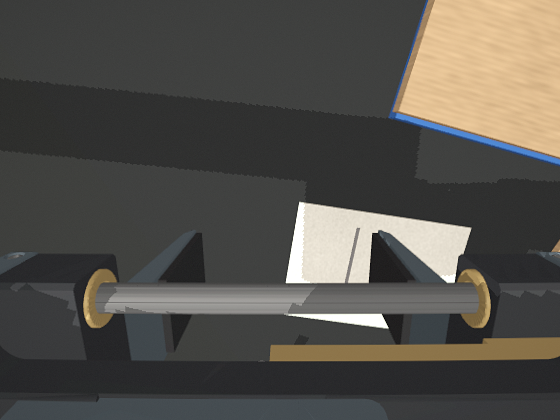

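The scene view shows:
- Large beaker about (231,246), small beaker (331,253).
- Large funnel (246,195), small funnel (342,194).
- Round tray (155,214).
- Two square trays. The steel one is grey-white at (434,230). The one at (391,172) is turquoise and excluded.
- In the side view, steel is at (220,340) and turquoise at (368,358).

Next I'll measure by fitting outlines.

```bash
cat > h.py <<'E'
import numpy as np, cv2
from scipy.optimize import least_squares
from workcell import manip
PROF={'beaker_small_mid':[(0,27),(62,21)],'beaker_large_mid':[(0,35),(84,28)],
 'funnel_small_mid':[(0,30),(34,8),(72,8)],'funnel_large_mid':[(0,42),(42,15),(86,15)],'tray_round_mid':[(0,78),(9,78)]}
def proj(c,P): 
    P=np.asarray(P,float).reshape(-1,3)
    return cv2.projectPoints(P,cv2.Rodrigues(c['R'])[0],np.array(c['t']),c['intrinsics'],np.array(c['distortion']))[0].reshape(-1,2)
def ray(c,px):
    u=cv2.undistortPoints(np.array(px,float).reshape(-1,1,2),c['intrinsics'],np.array(c['distortion'])).reshape(2)
    R=np.array(c['R']); d=R.T@np.array([u[0],u[1],1]); return -R.T@np.array(c['t']), d
def onz(c,px,z):
    o,d=ray(c,px); return o+d*(z-o[2])/d[2]
def white(c,box,thr=95,pad=6):
    f=c['frame'].astype(int); m=((f.min(2)>thr)&(f.max(2)-f.min(2)<60)).astype(np.uint8)
    k=np.zeros_like(m); l,t,r,b=[int(round(v)) for v in box]; k[max(0,t-pad):b+pad+1,max(0,l-pad):r+pad+1]=1; m*=k
    n,lab,st,_=cv2.connectedComponentsWithStats(m); i=1+np.argmax(st[1:,4]); return (lab==i).astype(np.uint8)
def feat_mask(m):
    ys,xs=np.nonzero(m); return np.array([xs.mean(),ys.mean(),xs.min()-.5,xs.max()+.5,ys.min()-.5,ys.max()+.5])
def feat_model(c,name,p):
    a=np.linspace(0,2*np.pi,72,endpoint=False); S=8; polys=[]
    rings=[proj(c,[[p[0]+r/1e3*np.cos(t),p[1]+r/1e3*np.sin(t),p[2]+h/1e3] for t in a]) for h,r in PROF[name]]
    allp=np.vstack(rings); l0=np.floor(allp.min(0))-2; sz=np.ceil(allp.max(0)-l0+3).astype(int)*S
    M=np.zeros((sz[1],sz[0]),np.uint8)
    for A,B in zip(rings[:-1],rings[1:]):
        hl=cv2.convexHull(np.vstack([A,B]).astype(np.float32)).reshape(-1,2)
        cv2.fillPoly(M,[np.round((hl-l0+.5)*S).astype(int)],1)
    mo=cv2.moments(M,True); cx,cy=mo['m10']/mo['m00'],mo['m01']/mo['m00']
    mn,mx=allp.min(0),allp.max(0)
    return np.array([(cx+.5)/S-.5+l0[0],(cy+.5)/S-.5+l0[1],mn[0],mx[0],mn[1],mx[1]])
def fit(name,cams,feats,p0,w=(2,2,.5,.5,.5,.5),fixz=None):
    w=np.array(w)
    def res(q):
        p=q if fixz is None else [q[0],q[1],fixz]
        return np.concatenate([(feat_model(c,name,p)-f)*w for c,f in zip(cams,feats)])
    q=np.array(p0,float)[:3 if fixz is None else 2]
    s=least_squares(res,q,diff_step=2e-3 if False else None,x_scale=.01,method='trf',jac=lambda q:np.array([(res(q+e)-res(q-e))/.006 for e in np.eye(len(q))*.003]).T)
    return s.x,s.fun
E
cat > m1.py <<'E'
from h import *
C={c:manip.get_image(c) for c in ['scene','side']}
B={n:{c:manip.boxes_of(c,n) for c in C} for n in list(PROF)[:4]}
for n in B:
    cams=[];fs=[]
    for c in C:
        if not B[n][c]: print('miss',n,c); continue
        m=white(C[c],B[n][c][0]['extent'],pad=3); cams.append(C[c]); fs.append(feat_mask(m)); print(n,c,fs[-1].round(1))
    p0=onz(cams[0],fs[0][:2],.03); p0[2]=0
    p,r=fit(n,cams,fs,p0); print('  free',p.round(4),'res',r.round(1))
    for i in range(len(cams)): print('   z=0 alone',fit(n,cams[i:i+1],fs[i:i+1],p0,fixz=0.)[0].round(4))
E
python3 m1.py
```

```text
beaker_small_mid scene [331.1 253.1 316.5 343.5 232.5 272.5]
beaker_small_mid side [220.9 229.1 209.5 233.5 210.5 246.5]
  free [6.477e-01 8.290e-02 3.000e-04] res [-0.1  0.   0.2 -0.1  0.2 -0.2 -0.1  0.   0.2 -0.   0.3 -0.3]
   z=0 alone [0.6473 0.0829]
   z=0 alone [0.6478 0.0825]
beaker_large_mid scene [228.8 246.3 211.5 245.5 218.5 271.5]
beaker_large_mid side [257.3 175.4 243.5 270.5 153.5 196.5]
  free [ 0.6365 -0.1244 -0.0013] res [-0.1  0.1  0.7  0.7  0.6  0.1  0.1 -0.2  0.4  0.1  0.4 -0.7]
   z=0 alone [ 0.6377 -0.1243]
   z=0 alone [ 0.636 -0.122]
funnel_small_mid scene [341.7 198.5 328.5 353.5 176.5 211.5]
funnel_small_mid side [305.8 271.9 290.5 320.5 248.5 287.5]
  free [4.350e-01 1.293e-01 4.000e-04] res [-0.  -0.1  0.1 -0.   0.3 -0.1 -0.   0.1  0.4 -0.4  0.2 -0.5]
   z=0 alone [0.4345 0.1293]
   z=0 alone [0.4351 0.1289]
funnel_large_mid scene [246.4 198.2 229.5 264.5 171.5 216.5]
funnel_large_mid side [328.4 201.2 310.5 344.5 174.5 220.5]
  free [ 4.411e-01 -1.012e-01  4.000e-04] res [-0.  -0.1  0.  -0.2  0.3 -0.3 -0.1  0.1  0.1 -0.1  0.8 -0.9]
   z=0 alone [ 0.4408 -0.1012]
   z=0 alone [ 0.4411 -0.1018]
```

```bash
python3 - <<'E'
import cv2,numpy as np
a=cv2.imread('pics/scene0.png')[150:280,110:500]
cv2.imwrite('pics/crop1.png',cv2.resize(a,None,fx=2,fy=2,interpolation=2))
E
```

```text
(no output)
```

View pics/crop1.png

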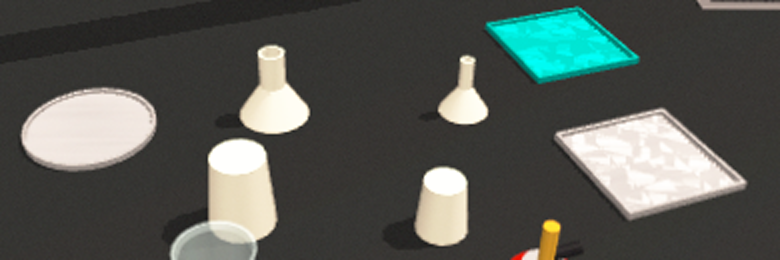

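The enlarged crop confirms the grey steel square tray (lower right) is the one meant, and the turquoise one is not. Next, the trays and obstacles.

```bash
cat > m2.py <<'E'
from h import *
C={c:manip.get_image(c) for c in ['scene','side']}
fb={'scene':(118,190,192,236),'side':(303,140,364,178)}
cams=list(C.values())
fs=[feat_mask(white(C[c],fb[c],thr=90,pad=2)) for c in C]; print([f.round(1) for f in fs])
p0=onz(cams[0],fs[0][:2],.005); p0[2]=0
p,r=fit('tray_round_mid',cams,fs,p0); print('round free',p.round(4),r.round(1))
for i in range(2): print(fit('tray_round_mid',cams[i:i+1],fs[i:i+1],p0,fixz=0.)[0].round(4))
# square
sb={'scene':(386,205,484,257),'side':(172,300,266,382)}
ms=[white(C[c],sb[c],thr=90,pad=2) for c in C]
def sq(c,x,y,z,th):
    s=.075; R=np.array([[np.cos(th),-np.sin(th)],[np.sin(th),np.cos(th)]])
    k=(R@(np.array([[-1,-1],[1,-1],[1,1],[-1,1]])*s).T).T+[x,y]
    P=[[*a,z+h] for h in (0,.009) for a in k]; return cv2.convexHull(proj(c,P).astype(np.float32)).reshape(-1,2)
def res(q,idx=(0,1),fz=None):
    x,y,th=q[:3]; z=q[3] if fz is None else fz; o=[]
    for i in idx:
        h=sq(cams[i],x,y,z,th).astype(np.float32); cs,_=cv2.findContours(ms[i],cv2.RETR_EXTERNAL,cv2.CHAIN_APPROX_NONE)
        ct=max(cs,key=len)[:,0,:]
        o+=[cv2.pointPolygonTest(h,(float(a),float(b)),True)-.5 for a,b in ct]
    return np.array(o)
p0=onz(cams[0],feat_mask(ms[0])[:2],.005)
kw=dict(loss='soft_l1',diff_step=1e-3)
best=min((least_squares(res,[p0[0],p0[1],t,0],**kw) for t in (0.1,.4,.8,1.2)),key=lambda s:s.cost)
print('square free',best.x.round(4),'rms',np.sqrt((best.fun**2).mean()).round(2))
for i in (0,1):
    s=least_squares(lambda q:res(q,(i,),0.),best.x[:3],**kw); print(s.x.round(4),np.sqrt((s.fun**2).mean()).round(2))
for n,zz in (('glass_beaker_mid',.045),('burner_mid',.05)):
    for c in C:
        for b in manip.boxes_of(c,n)[:1]:
            e=b['extent']; print(n,c,onz(C[c],((e[0]+e[2])/2,(e[1]+e[3])/2),zz).round(3))
E
python3 m2.py
```

```text
[array([154. , 214.1, 119.5, 187.5, 193.5, 235.5]), array([332.8, 159.2, 305.5, 360.5, 141.5, 180.5])]
round free [ 0.4754 -0.3188 -0.0018] [ 0.5  0.9  0.4  0.2  0.1 -0.1  0.6 -0.6  0.3 -0.1  0.5 -2.6]
[ 0.4763 -0.319 ]
[ 0.4753 -0.3132]
square free [5.411e-01 3.255e-01 3.401e-01 5.000e-04] rms 0.75
[0.5416 0.3259 0.3407] 0.49
[0.5408 0.3251 0.3383] 0.87
glass_beaker_mid scene [ 0.774 -0.129  0.045]
glass_beaker_mid side [ 0.776 -0.126  0.045]
burner_mid scene [0.776 0.156 0.05 ]
burner_mid side [0.773 0.154 0.05 ]
```

Call:
servo_tool:
  motion:
    - {"wz": 0.8,"x": 0.8,"y": -0.5}
    - {"wz": 0.8,"x": 0.8,"y": -0.6}
    - {"wz": 0.8,"x": 0.7,"y": -0.7}
    - {"wz": 0.8,"x": 0.7,"y": -0.7}
    - {"x": 0.7,"y": -0.9}
    - {"x": 0.7,"y": -0.9}
    - {"x": 0.7,"y": -0.9}
    - {"x": 0.7,"y": -0.9}

```text
invalid input at $.motion[0]: expected keys wx, wy, wz, x, y, z, fingers
```

Call:
servo_tool:
  motion:
    - {"wx": 0,"wy": 0,"wz": 0.8,"x": 0.8,"y": -0.5,"z": 0,"fingers": 1}
    - {"wx": 0,"wy": 0,"wz": 0.8,"x": 0.8,"y": -0.6,"z": 0,"fingers": 1}
    - {"wx": 0,"wy": 0,"wz": 0.8,"x": 0.7,"y": -0.7,"z": 0,"fingers": 1}
    - {"wx": 0,"wy": 0,"wz": 0.8,"x": 0.7,"y": -0.7,"z": 0,"fingers": 1}
    - {"wx": 0,"wy": 0,"wz": 0,"x": 0.7,"y": -0.9,"z": 0,"fingers": 1}
    - {"wx": 0,"wy": 0,"wz": 0,"x": 0.7,"y": -0.9,"z": 0,"fingers": 1}
    - {"wx": 0,"wy": 0,"wz": 0,"x": 0.7,"y": -0.9,"z": 0,"fingers": 1}
    - {"wx": 0,"wy": 0,"wz": 0,"x": 0.7,"y": -0.9,"z": 0,"fingers": 1}

```text
time: 2.55
ee_pos: [0.4585, -0.2414, 0.2137]
ee_rot: [0.002, 1.0, -0.012, 0.001]
force: [1.1, -0.3, -1.0]
grip_width: 0.091
```

```bash
python3 - <<'E'
from h import *
c=manip.get_image('wrist'); cv2.imwrite('pics/w1.png',c['frame'][:,:,::-1]); R=c['R'];print(-R.T@c['t'],R[2])
E
```

```text
[ 0.53162522 -0.24211949  0.38509086] [-0.26232284  0.00124652 -0.96497936]
```

View pics/w1.png

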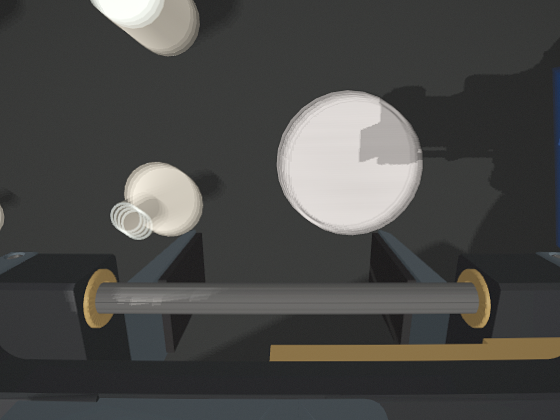

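The wrist view shows the round tray centred near (350,163), the large funnel at (163,200) and the large beaker at the top left. I'll refine the first two from here.

```bash
python3 - <<'E'
from h import *
c=manip.get_image('wrist')
for n,b,t in (('tray_round_mid',(270,85,428,240),85),('funnel_large_mid',(105,158,208,242),85)):
    m=white(c,b,thr=t,pad=0); f=feat_mask(m); print(f.round(1), m.sum())
    p0=onz(c,f[:2],.01); print(p0.round(4))
    p,r=fit(n,[c],[f],p0,fixz=0.); print(n,p.round(4),r.round(1))
    p,r=fit(n,[c],[f],[*p,0.]); print(n,'free',p.round(4),r.round(1))
E
```

```text
[359.4 170.5 289.5 428.5 101.5 239.5] 14924
[ 0.4805 -0.318   0.01  ]
tray_round_mid [ 0.4764 -0.3184] [-0.1  0.   0.4 -0.   0.1 -0.1]
tray_round_mid free [ 0.4766 -0.318   0.0016] [-0.1  0.   0.2  0.1 -0.   0. ]
[169.  208.1 127.5 208.5 170.5 242.5] 4338
[ 0.4413 -0.0993  0.01  ]
funnel_large_mid [ 0.4415 -0.1008] [ 0.  -0.1 -0.1 -0.1 -0.   0.3]
funnel_large_mid free [ 0.4412 -0.1003 -0.0013] [ 0.  -0.1 -0.  -0.1  0.1  0.2]
```

Call:
servo_tool:
  motion:
    - {"wx": 0,"wy": 0,"wz": 0,"x": 0.6,"y": -1,"z": 0,"fingers": 1}
    - {"wx": 0,"wy": 0,"wz": 0,"x": 0.6,"y": -1,"z": 0,"fingers": 1}
    - {"wx": 0,"wy": 0,"wz": 0,"x": 0.6,"y": -1,"z": 0,"fingers": 1}
    - {"wx": 0,"wy": 0,"wz": 0,"x": 0.6,"y": -1,"z": 0,"fingers": 1}
    - {"wx": 0,"wy": 0,"wz": 0,"x": 0.6,"y": -1,"z": 0,"fingers": 1}
    - {"wx": 0,"wy": 0,"wz": 0,"x": 0.6,"y": -1,"z": 0,"fingers": 1}
    - {"wx": 0,"wy": 0,"wz": 0,"x": 0.6,"y": -1,"z": 0,"fingers": 1}

```text
time: 3.35
ee_pos: [0.6367, 0.0371, 0.2133]
ee_rot: [0.004, 1.0, -0.014, 0.002]
force: [0.7, -1.2, 0.3]
grip_width: 0.091
```

```bash
python3 - <<'E'
from h import *
c=manip.get_image('wrist'); cv2.imwrite('pics/w2.png',c['frame'][:,:,::-1])
s=manip.sense(); print(s['ee_pos'],s['ee_rot'])
E
```

```text
[0.64061092 0.04389066 0.21252355] [ 0.00113695  0.99992369 -0.01171969  0.00373662]
```

View pics/w2.png

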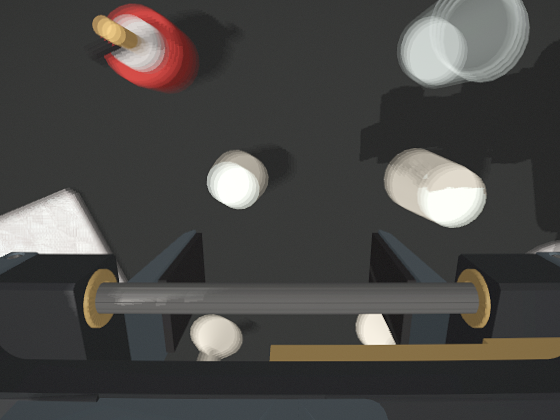

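Image is motion-blurred but shows the small beaker at (238,180) and the large beaker at (435,188), both clear of obstructions. I'll measure again now that the arm has settled.

```bash
python3 - <<'E'
from h import *
c=manip.get_image('wrist');c=manip.get_image('wrist'); cv2.imwrite('pics/w3.png',c['frame'][:,:,::-1])
for n,b,t in (('beaker_small_mid',(195,140,285,220),75),('beaker_large_mid',(370,135,500,240),75)):
    m=white(c,b,thr=t,pad=0); f=feat_mask(m); print(f.round(1), m.sum())
    p0=onz(c,f[:2],.03)
    p,r=fit(n,[c],[f],p0,fixz=0.); print(n,p.round(4),r.round(1))
    p,r=fit(n,[c],[f],[*p,0.]); print(n,'free',p.round(4),r.round(1))
s=manip.sense(); print(s['ee_pos'],s['ee_rot'])
E
```

```text
[246.4 183.7 220.5 273.5 155.5 211.5] 2230
beaker_small_mid [0.6463 0.0823] [ 0.  -0.1  0.3 -0.6  0.4 -0.1]
beaker_small_mid free [0.6478 0.0812 0.0083] [ 0.1 -0.1 -0.1 -0.3  0.   0.2]
[443.5 193.5 394.5 492.5 155.5 231.5] 5363
beaker_large_mid [ 0.6347 -0.123 ] [ 0.  -0.   0.5 -0.4  0.1 -0.1]
beaker_large_mid free [ 0.6356 -0.1209  0.0041] [ 0.  -0.   0.2 -0.1 -0.2  0.2]
[0.63674925 0.03784683 0.21233997] [ 0.00403172  0.999921   -0.01184238  0.00122426]
```

Call:
servo_tool:
  motion:
    - {"wx": 0,"wy": 0,"wz": 0,"x": 0.25,"y": -0.8,"z": 0.4,"fingers": 1}
    - {"wx": 0,"wy": 0,"wz": 0,"x": 0.1,"y": -0.4,"z": 0.7,"fingers": 1}
    - {"wx": 0,"wy": 0,"wz": 0,"x": 0,"y": 0,"z": 0.7,"fingers": 1}
    - {"wx": 0,"wy": 0,"wz": 0,"x": 0,"y": 0,"z": 0.3,"fingers": 1}

```text
time: 3.9
ee_pos: [0.653, 0.0792, 0.1288]
ee_rot: [0.006, 1.0, -0.014, 0.004]
force: [-0.1, 0.3, -1.1]
grip_width: 0.0912
```

Call:
servo_tool:
  motion:
    - {"wx": 0,"wy": 0,"wz": 0,"x": -0.15,"y": -0.1,"z": 0.5,"fingers": 1}
    - {"wx": 0,"wy": 0,"wz": 0,"x": 0,"y": 0,"z": 0.8,"fingers": 1}
    - {"wx": 0,"wy": 0,"wz": 0,"x": 0,"y": 0,"z": 0.4,"fingers": 1}
    - {"wx": 0,"wy": 0,"wz": 0,"x": 0,"y": 0,"z": 0,"fingers": 1}

```text
time: 4.3
ee_pos: [0.646, 0.0753, 0.0595]
ee_rot: [0.007, 1.0, -0.017, 0.003]
force: [0.6, -0.5, -0.0]
grip_width: 0.0914
```

Call:
servo_tool:
  motion:
    - {"wx": 0.1,"wy": 0,"wz": -0.2,"x": 0.05,"y": -0.2,"z": 0,"fingers": 1}
    - {"wx": 0,"wy": 0,"wz": 0,"x": 0,"y": 0,"z": 0,"fingers": 1}
    - {"wx": 0,"wy": 0,"wz": 0,"x": 0,"y": 0,"z": 0,"fingers": 1}

```text
time: 4.6
ee_pos: [0.6492, 0.0797, 0.0628]
ee_rot: [0.0, 1.0, -0.005, 0.005]
force: [0.3, -0.5, -0.8]
grip_width: 0.0914
```

```bash
cat > s.py <<'E'
from workcell import manip
import numpy as np,sys
s=manip.sense(); w,x,y,z=s['ee_rot']; p=np.array(s['ee_pos'])
print('t',s['time'],'pos',p.round(4),'zdir',np.round([2*(x*z+w*y),2*(y*z-w*x)],4),'yaw',round(2*np.arctan2(y,x),4),'F',np.round(s['force'],1),'w',round(s['grip_width'],4))
if len(sys.argv)>3:
    d=np.array([float(a) for a in sys.argv[1:4]])-p; print('units x,y,z', (d*[1,-1,-1]/.04).round(2))
E
python3 s.py .647 .0826 .012
```

```text
t 4.6 pos [0.6492 0.0797 0.0628] zdir [ 0.0099 -0.0002] yaw -0.0099 F [ 0.3 -0.5 -0.8] w 0.0914
units x,y,z [-0.06 -0.07  1.27]
```

Call:
servo_tool:
  motion:
    - {"wx": 0,"wy": 0,"wz": 0,"x": -0.05,"y": -0.1,"z": 0.7,"fingers": 1}
    - {"wx": 0,"wy": 0,"wz": 0,"x": 0,"y": 0,"z": 0.4,"fingers": 1}
    - {"wx": 0,"wy": 0,"wz": 0,"x": 0,"y": 0,"z": 0,"fingers": 1}
    - {"wx": 0,"wy": 0,"wz": 0,"x": 0,"y": 0,"z": 0,"fingers": 1}

```text
time: 5.0
ee_pos: [0.651, 0.0817, 0.0235]
ee_rot: [0.0, 1.0, -0.007, 0.01]
force: [-0.1, -0.2, 0.4]
grip_width: 0.0909
```

```bash
python3 s.py .647 .0826 .012
```

```text
t 5.0 pos [0.651  0.0817 0.0235] zdir [ 0.0195 -0.0006] yaw -0.0131 F [-0.1 -0.2  0.4] w 0.0909
units x,y,z [-0.1  -0.02  0.29]
```

Call:
servo_tool:
  motion:
    - {"wx": 0,"wy": -0.15,"wz": 0,"x": -0.1,"y": 0,"z": 0.3,"fingers": 1}
    - {"wx": 0,"wy": 0,"wz": 0,"x": 0,"y": 0,"z": 0,"fingers": 1}
    - {"wx": 0,"wy": 0,"wz": 0,"x": 0,"y": 0,"z": 0,"fingers": 1}

```text
time: 5.3
ee_pos: [0.6486, 0.0814, 0.0133]
ee_rot: [0.0, 1.0, -0.007, 0.001]
force: [0.6, 1.0, 0.5]
grip_width: 0.091
```

```bash
python3 s.py .647 .0826 .012
```

```text
t 5.3 pos [0.6486 0.0814 0.0133] zdir [ 0.0013 -0.0001] yaw -0.0137 F [0.6 1.  0.5] w 0.091
units x,y,z [-0.04 -0.03  0.03]
```

Call:
servo_tool:
  motion:
    - {"wx": 0,"wy": 0,"wz": 0,"x": 0,"y": 0,"z": 0,"fingers": -1}
    - {"wx": 0,"wy": 0,"wz": 0,"x": 0,"y": 0,"z": 0,"fingers": -1}
    - {"wx": 0,"wy": 0,"wz": 0,"x": 0,"y": 0,"z": 0,"fingers": -1}
    - {"wx": 0,"wy": 0,"wz": 0,"x": 0,"y": 0,"z": 0,"fingers": -1}
    - {"wx": 0,"wy": 0,"wz": 0,"x": 0,"y": 0,"z": 0,"fingers": -1}
    - {"wx": 0,"wy": 0,"wz": 0,"x": 0,"y": 0,"z": 0,"fingers": -1}

```text
time: 5.9
ee_pos: [0.6492, 0.0816, 0.0144]
ee_rot: [-0.0, 1.0, -0.007, 0.001]
force: [0.6, -0.7, 0.5]
grip_width: 0.049
```

```bash
python3 s.py .647 .0826 .012
```

```text
t 5.9 pos [0.6492 0.0816 0.0144] zdir [0.003  0.0001] yaw -0.0137 F [ 0.6 -0.7  0.5] w 0.049
units x,y,z [-0.05 -0.02  0.06]
```

Call:
servo_tool:
  motion:
    - {"wx": 0,"wy": 0,"wz": 0,"x": 0,"y": 0,"z": -0.5,"fingers": -1}
    - {"wx": 0,"wy": 0,"wz": 0,"x": 0,"y": 0,"z": -0.8,"fingers": -1}
    - {"wx": 0,"wy": 0,"wz": 0,"x": -0.2,"y": -0.5,"z": -0.7,"fingers": -1}
    - {"wx": 0,"wy": 0,"wz": 0,"x": -0.4,"y": -0.9,"z": -0.2,"fingers": -1}
    - {"wx": 0,"wy": 0,"wz": 0,"x": -0.4,"y": -0.9,"z": 0,"fingers": -1}
    - {"wx": 0,"wy": 0,"wz": 0,"x": -0.4,"y": -0.9,"z": 0,"fingers": -1}
    - {"wx": 0,"wy": 0,"wz": 0,"x": -0.4,"y": -0.9,"z": 0,"fingers": -1}
    - {"wx": 0,"wy": 0,"wz": 0,"x": -0.4,"y": -0.8,"z": 0,"fingers": -1}

```text
time: 6.7
ee_pos: [0.5633, 0.2808, 0.1048]
ee_rot: [-0.0, 1.0, -0.011, 0.001]
force: [0.8, 0.0, -1.0]
grip_width: 0.0493
```

```bash
python3 s.py .5432 .3255 .0184
```

```text
t 6.7 pos [0.5633 0.2808 0.1048] zdir [0.0028 0.0001] yaw -0.0227 F [ 0.8  0.  -1. ] w 0.0493
units x,y,z [-0.5  -1.12  2.16]
```

Call:
servo_tool:
  motion:
    - {"wx": 0,"wy": 0,"wz": 0,"x": -0.3,"y": -0.7,"z": 0,"fingers": -1}
    - {"wx": 0,"wy": 0,"wz": 0,"x": -0.05,"y": -0.1,"z": 0.3,"fingers": -1}
    - {"wx": 0,"wy": 0,"wz": 0,"x": 0,"y": 0,"z": 0.6,"fingers": -1}
    - {"wx": 0,"wy": 0,"wz": 0,"x": 0,"y": 0,"z": 0,"fingers": -1}
    - {"wx": 0,"wy": 0,"wz": 0,"x": 0,"y": 0,"z": 0,"fingers": -1}

```text
time: 7.2
ee_pos: [0.547, 0.3179, 0.0673]
ee_rot: [-0.0, 1.0, -0.008, 0.001]
force: [-0.4, -0.6, -0.0]
grip_width: 0.0491
```

```bash
python3 s.py .5432 .3255 .0184; python3 - <<'E'
from h import *
for c in ('scene','side'):
    d=manip.get_image(c); cv2.imwrite(f'pics/a_{c}.png',d['frame'][:,:,::-1])
a=cv2.imread('pics/a_scene.png')[130:300,340:520];b=cv2.imread('pics/a_side.png')[220:400,150:330]
cv2.imwrite('pics/a.png',np.hstack([cv2.resize(a,(400,400)),cv2.resize(b,(400,400))]))
E
```

```text
t 7.2 pos [0.547  0.3179 0.0673] zdir [0.0025 0.0001] yaw -0.0159 F [-0.4 -0.6 -0. ] w 0.0491
units x,y,z [-0.09 -0.19  1.22]
```

View pics/a.png

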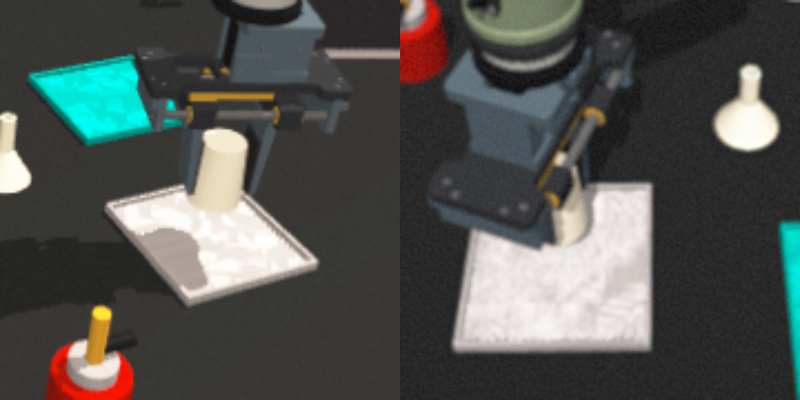

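The beaker is held upright above the tray; lowering.

Call:
servo_tool:
  motion:
    - {"wx": 0,"wy": 0,"wz": 0,"x": -0.1,"y": -0.2,"z": 0.5,"fingers": -1}
    - {"wx": 0,"wy": 0,"wz": 0,"x": 0,"y": 0,"z": 0.4,"fingers": -1}
    - {"wx": 0,"wy": 0,"wz": 0,"x": 0,"y": 0,"z": 0,"fingers": -1}
    - {"wx": 0,"wy": 0,"wz": 0,"x": 0,"y": 0,"z": 0,"fingers": -1}

```text
time: 7.7
ee_pos: [0.5472, 0.325, 0.0351]
ee_rot: [-0.002, 1.0, -0.01, 0.005]
force: [0.3, 0.1, -0.4]
grip_width: 0.049
```

```bash
python3 s.py .5432 .3255 .0184
```

```text
t 7.7 pos [0.5472 0.325  0.0351] zdir [0.0096 0.0037] yaw -0.0202 F [ 0.3  0.1 -0.4] w 0.049
units x,y,z [-0.1  -0.01  0.42]
```

Call:
servo_tool:
  motion:
    - {"wx": 0,"wy": -0.06,"wz": 0,"x": -0.1,"y": 0,"z": 0.3,"fingers": -1}
    - {"wx": 0,"wy": 0,"wz": 0,"x": 0,"y": 0,"z": 0,"fingers": -1}
    - {"wx": 0,"wy": 0,"wz": 0,"x": 0,"y": 0,"z": 0,"fingers": -1}

```text
time: 8.0
ee_pos: [0.5447, 0.3251, 0.0247]
ee_rot: [-0.003, 1.0, -0.011, 0.002]
force: [0.3, 0.3, -0.9]
grip_width: 0.0496
```

```bash
python3 s.py .5432 .3255 .0184
```

```text
t 8.0 pos [0.5447 0.3251 0.0247] zdir [0.0043 0.0059] yaw -0.0214 F [ 0.3  0.3 -0.9] w 0.0496
units x,y,z [-0.04 -0.01  0.16]
```

Call:
servo_tool:
  motion:
    - {"wx": -0.04,"wy": 0,"wz": 0,"x": -0.05,"y": 0,"z": 0.15,"fingers": -1}
    - {"wx": 0,"wy": 0,"wz": 0,"x": 0,"y": 0,"z": 0,"fingers": -1}
    - {"wx": 0,"wy": 0,"wz": 0,"x": 0,"y": 0,"z": 0,"fingers": -1}

```text
time: 8.3
ee_pos: [0.5429, 0.3254, 0.0189]
ee_rot: [-0.0, 1.0, -0.011, 0.003]
force: [0.3, -0.2, 0.8]
grip_width: 0.0489
```

```bash
python3 s.py .5432 .3255 .0184
```

```text
t 8.3 pos [0.5429 0.3254 0.0189] zdir [0.0051 0.0004] yaw -0.0214 F [ 0.3 -0.2  0.8] w 0.0489
units x,y,z [ 0.01 -0.    0.01]
```

Call:
servo_tool:
  motion:
    - {"wx": 0,"wy": 0,"wz": 0,"x": 0,"y": 0,"z": 0.06,"fingers": -1}
    - {"wx": 0,"wy": 0,"wz": 0,"x": 0,"y": 0,"z": 0.02,"fingers": -1}

```text
time: 8.5
ee_pos: [0.5431, 0.3256, 0.018]
ee_rot: [-0.0, 1.0, -0.01, 0.003]
force: [-2.1, -2.3, 3.1]
grip_width: 0.0488
```

```bash
python3 s.py .5432 .3255 .0184
```

```text
t 8.5 pos [0.5431 0.3256 0.018 ] zdir [0.006  0.0006] yaw -0.0209 F [-2.1 -2.3  3.1] w 0.0488
units x,y,z [ 0.    0.   -0.01]
```

Contact at the predicted height with about 3 N. Releasing and rising.

Call:
servo_tool:
  motion:
    - {"wx": 0,"wy": 0,"wz": 0,"x": 0,"y": 0,"z": 0,"fingers": 1}
    - {"wx": 0,"wy": 0,"wz": 0,"x": 0,"y": 0,"z": 0,"fingers": 1}
    - {"wx": 0,"wy": 0,"wz": 0,"x": 0,"y": 0,"z": 0,"fingers": 1}
    - {"wx": 0,"wy": 0,"wz": 0,"x": 0,"y": 0,"z": 0,"fingers": 1}
    - {"wx": 0,"wy": 0,"wz": 0,"x": 0,"y": 0,"z": -0.5,"fingers": 1}
    - {"wx": 0,"wy": 0,"wz": 0,"x": 0,"y": 0,"z": -1,"fingers": 1}
    - {"wx": 0,"wy": 0,"wz": 0,"x": 0,"y": 0,"z": -1,"fingers": 1}
    - {"wx": 0,"wy": 0,"wz": 0,"x": 0,"y": 0,"z": -1,"fingers": 1}

```text
time: 9.3
ee_pos: [0.5387, 0.3235, 0.1543]
ee_rot: [0.004, 1.0, -0.01, -0.004]
force: [0.5, 0.7, -0.2]
grip_width: 0.091
```

Call:
servo_tool:
  motion:
    - {"wx": 0,"wy": 0,"wz": 0,"x": 0,"y": 0.7,"z": -1,"fingers": 1}
    - {"wx": 0,"wy": 0,"wz": 0,"x": 0.2,"y": 1,"z": -1,"fingers": 1}
    - {"wx": 0,"wy": 0,"wz": 0,"x": 0.2,"y": 1,"z": -0.3,"fingers": 1}
    - {"wx": 0,"wy": 0,"wz": 0,"x": 0.2,"y": 1,"z": 0,"fingers": 1}
    - {"wx": 0,"wy": 0,"wz": 0,"x": 0.2,"y": 1,"z": 0,"fingers": 1}
    - {"wx": 0,"wy": 0,"wz": 0,"x": 0.2,"y": 1,"z": 0,"fingers": 1}
    - {"wx": 0,"wy": 0,"wz": 0,"x": 0.2,"y": 1,"z": 0,"fingers": 1}
    - {"wx": 0,"wy": 0,"wz": 0,"x": 0.2,"y": 1,"z": 0,"fingers": 1}

```text
time: 10.1
ee_pos: [0.5932, 0.0156, 0.2541]
ee_rot: [0.0, 1.0, -0.005, 0.004]
force: [1.1, -0.1, -0.1]
grip_width: 0.0913
```

```bash
python3 s.py .6355 -.1235 .0232; python3 - <<'E'
from h import *
C=[manip.get_image(c) for c in ('scene','side')]
fs=[];P=[.5412,.3255,.004]
for c,n in zip(C,('scene','side')):
    f=feat_model(c,'beaker_small_mid',P); print(n,'model',f.round(1))
    a=c['frame'][:,:,::-1]; cv2.imwrite(f'pics/b_{n}.png',a)
    x,y=f[:2].astype(int); print(manip.boxes_of(n,'beaker_small_mid'))
    fs.append(cv2.resize(a[y-50:y+50,x-50:x+50],(400,400)))
cv2.imwrite('pics/b.png',np.hstack(fs))
E
```

```text
t 10.1 pos [0.5932 0.0156 0.2541] zdir [ 0.0087 -0.0004] yaw -0.0108 F [ 1.1 -0.1 -0.1] w 0.0913
units x,y,z [1.06 3.48 5.77]
scene model [435.7 219.7 420.9 448.7 201.5 236.9]
[{'extent': [423.9, 203.1, 448.7, 237.9], 'conf': 0.77}]
side model [219.9 330.2 206.  235.8 308.1 351. ]
[{'extent': [207.7, 308.3, 237.1, 349.3], 'conf': 0.6}]
```

View pics/b.png

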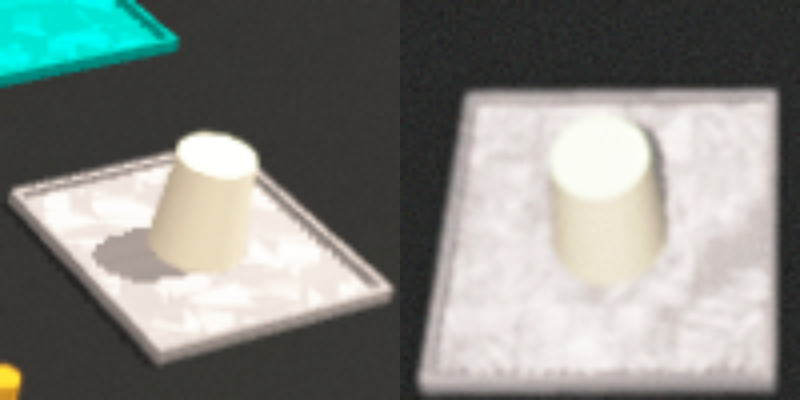

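The small beaker stands upright in the middle of the steel tray, and the boxes match the model to about 1 px. Next, the large beaker.

Call:
servo_tool:
  motion:
    - {"wx": 0,"wy": 0,"wz": 0,"x": 0.3,"y": 0.9,"z": 0.3,"fingers": 1}
    - {"wx": 0,"wy": 0,"wz": 0,"x": 0.3,"y": 0.9,"z": 0.3,"fingers": 1}
    - {"wx": 0,"wy": 0,"wz": 0,"x": 0.3,"y": 0.9,"z": 0.3,"fingers": 1}
    - {"wx": 0,"wy": 0,"wz": 0,"x": 0.1,"y": 0.5,"z": 0.3,"fingers": 1}
    - {"wx": 0,"wy": 0,"wz": 0,"x": 0,"y": 0,"z": 0,"fingers": 1}
    - {"wx": 0,"wy": 0,"wz": 0,"x": 0,"y": 0,"z": 0,"fingers": 1}

```text
time: 10.9
ee_pos: [0.6343, -0.1054, 0.2044]
ee_rot: [-0.003, 1.0, -0.001, 0.004]
force: [-0.7, -0.5, 1.1]
grip_width: 0.0914
```

```bash
python3 s.py .6355 -.1235 .0232
```

```text
t 10.9 pos [ 0.6343 -0.1054  0.2044] zdir [0.009  0.0053] yaw -0.0011 F [-0.7 -0.5  1.1] w 0.0914
units x,y,z [0.03 0.45 4.53]
```

```bash
python3 - <<'E'
from h import *
c=manip.get_image('wrist');c=manip.get_image('wrist'); cv2.imwrite('pics/w4.png',c['frame'][:,:,::-1])
n='beaker_large_mid'; f0=feat_model(c,n,[.6355,-.1235,0]); print(f0.round(1))
m=white(c,(f0[2],f0[4],f0[3],f0[5]),thr=75,pad=10); f=feat_mask(m); print(f.round(1))
p,r=fit(n,[c],[f],[.6355,-.1235],fixz=0.); print(n,p.round(4),r.round(1))
E
python3 s.py .6355 -.1235 .0232
```

```text
[305.7 194.8 272.7 339.  155.6 233.7]
[303.7 194.6 270.5 336.5 154.5 233.5]
beaker_large_mid [ 0.6358 -0.1214] [-0.1 -0.1  0.2  0.1  0.4 -0.1]
t 11.0 pos [ 0.6342 -0.105   0.2048] zdir [0.0095 0.0049] yaw -0.0001 F [-0.5 -0.   0.2] w 0.0915
units x,y,z [0.03 0.46 4.54]
```

View pics/w4.png

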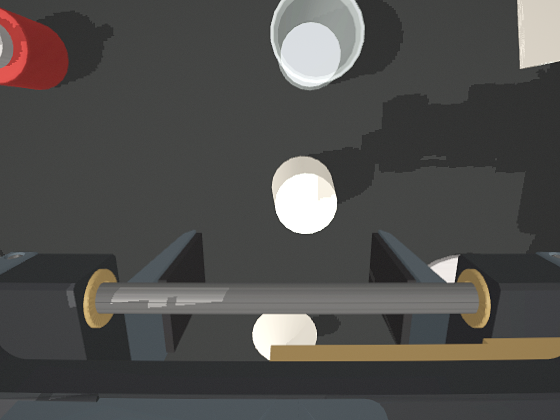

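Call:
servo_tool:
  motion:
    - {"wx": -0.04,"wy": -0.07,"wz": 0,"x": 0.05,"y": 0.44,"z": 0.3,"fingers": 1}
    - {"wx": 0,"wy": 0,"wz": 0,"x": 0,"y": 0.05,"z": 0.7,"fingers": 1}
    - {"wx": 0,"wy": 0,"wz": 0,"x": 0,"y": 0,"z": 0.6,"fingers": 1}
    - {"wx": 0,"wy": 0,"wz": 0,"x": 0,"y": 0,"z": 0,"fingers": 1}
    - {"wx": 0,"wy": 0,"wz": 0,"x": 0,"y": 0,"z": 0,"fingers": 1}

```text
time: 11.5
ee_pos: [0.6384, -0.124, 0.1411]
ee_rot: [0.002, 1.0, 0.003, 0.002]
force: [0.6, -0.1, 0.6]
grip_width: 0.0912
```

```bash
python3 s.py .6355 -.1225 .0232
```

```text
t 11.5 pos [ 0.6384 -0.124   0.1411] zdir [ 0.0046 -0.0039] yaw 0.0066 F [ 0.6 -0.1  0.6] w 0.0912
units x,y,z [-0.07 -0.04  2.95]
```

Call:
servo_tool:
  motion:
    - {"wx": 0,"wy": -0.04,"wz": 0,"x": -0.06,"y": -0.04,"z": 0.6,"fingers": 1}
    - {"wx": 0,"wy": 0,"wz": 0,"x": 0,"y": 0,"z": 0.9,"fingers": 1}
    - {"wx": 0,"wy": 0,"wz": 0,"x": 0,"y": 0,"z": 0.9,"fingers": 1}
    - {"wx": 0,"wy": 0,"wz": 0,"x": 0,"y": 0,"z": 0.2,"fingers": 1}
    - {"wx": 0,"wy": 0,"wz": 0,"x": 0,"y": 0,"z": 0,"fingers": 1}

```text
time: 12.0
ee_pos: [0.643, -0.1241, 0.0431]
ee_rot: [0.004, 1.0, 0.004, 0.007]
force: [0.3, -0.3, 1.0]
grip_width: 0.0912
```

```bash
python3 s.py .6355 -.1225 .0232
```

```text
t 12.0 pos [ 0.643  -0.1241  0.0431] zdir [ 0.0148 -0.0081] yaw 0.0086 F [ 0.3 -0.3  1. ] w 0.0912
units x,y,z [-0.19 -0.04  0.5 ]
```

Call:
servo_tool:
  motion:
    - {"wx": 0.06,"wy": -0.1,"wz": 0,"x": -0.18,"y": -0.04,"z": 0.3,"fingers": 1}
    - {"wx": 0,"wy": 0,"wz": 0,"x": 0,"y": 0,"z": 0.1,"fingers": 1}
    - {"wx": 0,"wy": 0,"wz": 0,"x": 0,"y": 0,"z": 0,"fingers": 1}
    - {"wx": 0,"wy": 0,"wz": 0,"x": 0,"y": 0,"z": 0,"fingers": 1}

```text
time: 12.4
ee_pos: [0.639, -0.1233, 0.0316]
ee_rot: [0.001, 1.0, 0.004, 0.004]
force: [-0.6, 1.1, -0.3]
grip_width: 0.0913
```

```bash
python3 s.py .6355 -.1225 .0232
```

```text
t 12.4 pos [ 0.639  -0.1233  0.0316] zdir [ 0.0089 -0.0012] yaw 0.0088 F [-0.6  1.1 -0.3] w 0.0913
units x,y,z [-0.09 -0.02  0.21]
```

Call:
servo_tool:
  motion:
    - {"wx": 0,"wy": -0.07,"wz": 0,"x": -0.08,"y": 0,"z": 0.2,"fingers": 1}
    - {"wx": 0,"wy": 0,"wz": 0,"x": 0,"y": 0,"z": 0,"fingers": 1}
    - {"wx": 0,"wy": 0,"wz": 0,"x": 0,"y": 0,"z": 0,"fingers": -1}
    - {"wx": 0,"wy": 0,"wz": 0,"x": 0,"y": 0,"z": 0,"fingers": -1}
    - {"wx": 0,"wy": 0,"wz": 0,"x": 0,"y": 0,"z": 0,"fingers": -1}
    - {"wx": 0,"wy": 0,"wz": 0,"x": 0,"y": 0,"z": 0,"fingers": -1}
    - {"wx": 0,"wy": 0,"wz": 0,"x": 0,"y": 0,"z": 0,"fingers": -1}

```text
time: 13.1
ee_pos: [0.6366, -0.1235, 0.0245]
ee_rot: [0.001, 1.0, 0.004, 0.001]
force: [-0.5, -0.7, -0.6]
grip_width: 0.0649
```

```bash
python3 s.py .6355 -.1225 .0232
```

```text
t 13.1 pos [ 0.6366 -0.1235  0.0245] zdir [ 0.0011 -0.0018] yaw 0.0088 F [-0.5 -0.7 -0.6] w 0.0649
units x,y,z [-0.03 -0.03  0.03]
```

Call:
servo_tool:
  motion:
    - {"wx": 0,"wy": 0,"wz": 0,"x": 0,"y": 0,"z": -0.4,"fingers": -1}
    - {"wx": 0,"wy": 0,"wz": 0,"x": 0,"y": 0,"z": -0.8,"fingers": -1}
    - {"wx": 0,"wy": 0,"wz": 0,"x": 0,"y": 0,"z": -1,"fingers": -1}
    - {"wx": 0,"wy": 0,"wz": 0,"x": -0.1,"y": -0.4,"z": -1,"fingers": -1}
    - {"wx": 0,"wy": 0,"wz": 0,"x": -0.2,"y": -0.8,"z": -0.6,"fingers": -1}
    - {"wx": 0,"wy": 0,"wz": 0,"x": -0.2,"y": -1,"z": 0,"fingers": -1}
    - {"wx": 0,"wy": 0,"wz": 0,"x": -0.2,"y": -1,"z": 0,"fingers": -1}
    - {"wx": 0,"wy": 0,"wz": 0,"x": -0.2,"y": -1,"z": 0,"fingers": -1}

```text
time: 13.9
ee_pos: [0.5994, 0.0443, 0.1815]
ee_rot: [0.001, 1.0, -0.0, 0.001]
force: [-0.3, 0.2, -0.6]
grip_width: 0.0645
```

Call:
servo_tool:
  motion:
    - {"wx": 0,"wy": 0,"wz": 0,"x": -0.2,"y": -1,"z": 0,"fingers": -1}
    - {"wx": 0,"wy": 0,"wz": 0,"x": -0.2,"y": -1,"z": 0,"fingers": -1}
    - {"wx": 0,"wy": 0,"wz": 0,"x": -0.2,"y": -1,"z": 0,"fingers": -1}
    - {"wx": 0,"wy": 0,"wz": 0,"x": -0.2,"y": -1,"z": 0,"fingers": -1}

```text
time: 14.3
ee_pos: [0.5651, 0.2103, 0.1819]
ee_rot: [0.001, 1.0, -0.001, 0.001]
force: [-0.2, 1.1, 0.4]
grip_width: 0.0653
```

```bash
python3 s.py .5422 .3255 .0285
```

```text
t 14.3 pos [0.5651 0.2103 0.1819] zdir [ 0.0026 -0.0013] yaw -0.0014 F [-0.2  1.1  0.4] w 0.0653
units x,y,z [-0.57 -2.88  3.83]
```

Call:
servo_tool:
  motion:
    - {"wx": 0,"wy": 0,"wz": 0,"x": -0.3,"y": -0.9,"z": 0,"fingers": -1}
    - {"wx": 0,"wy": 0,"wz": 0,"x": -0.1,"y": -0.3,"z": 0,"fingers": -1}
    - {"wx": 0,"wy": 0,"wz": 0,"x": 0,"y": 0,"z": 0,"fingers": -1}
    - {"wx": 0,"wy": 0,"wz": 0,"x": 0,"y": 0,"z": 0,"fingers": -1}

```text
time: 14.7
ee_pos: [0.5468, 0.2641, 0.1813]
ee_rot: [0.001, 1.0, 0.003, 0.001]
force: [0.2, -1.0, -0.5]
grip_width: 0.0648
```

```bash
python3 - <<'E'
from h import *
c=manip.get_image('wrist');c=manip.get_image('wrist'); cv2.imwrite('pics/w5.png',c['frame'][:,:,::-1])
print(feat_model(c,'beaker_small_mid',[.541,.3255,.004]).round(1))
E
python3 s.py .5422 .3255 .0285
```

```text
[223.3 203.  193.1 253.7 171.5 234.6]
t 14.8 pos [0.5472 0.2635 0.1814] zdir [ 0.0023 -0.001 ] yaw 0.0039 F [-0.6 -0.  -0.4] w 0.065
units x,y,z [-0.12 -1.55  3.82]
```

View pics/w5.png

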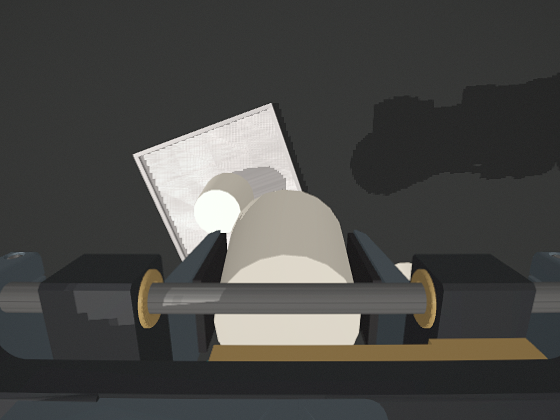

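The small beaker's bright top shows at about (217,211), with the held beaker in the foreground. I'll measure the top disc.

```bash
python3 - <<'E'
from h import *
c=manip.get_image('wrist')
f=c['frame'].astype(int).min(2); m=np.zeros(f.shape,np.uint8); m[185:235,190:245]=(f[185:235,190:245]>244)
n,lab,st,ce=cv2.connectedComponentsWithStats(m); i=1+np.argmax(st[1:,4]); print(st[i],ce[i].round(2)); ct=ce[i]
print('top at z .066',onz(c,ct,.066).round(4))
mod=proj(c,[[.541+.021*np.cos(a),.3255+.021*np.sin(a),.066] for a in np.linspace(0,6.28,60)]); print(mod.min(0),mod.max(0),mod.mean(0))
# held beaker rim: upper visible edge & sides, predicted
for p in ([.0,0,0],):
    s=manip.sense(); P=s['ee_pos']; print(feat_model(c,'beaker_large_mid',[P[0]-.001,P[1],P[2]-.0245]).round(1))
E
```

```text
[ 193  191   47   42 1488] [215.64 211.47]
top at z .066 [0.5419 0.3261 0.066 ]
[192.70983228 189.13391055] [240.09327323 234.80722348] [216.38723126 211.82101639]
[287.3 289.4 213.9 361.2 188.1 382.4]
```

Call:
servo_tool:
  motion:
    - {"wx": 0,"wy": 0,"wz": 0,"x": -0.1,"y": -0.8,"z": 0,"fingers": -1}
    - {"wx": 0,"wy": 0,"wz": 0,"x": -0.05,"y": -0.6,"z": 0,"fingers": -1}
    - {"wx": 0,"wy": 0,"wz": 0,"x": 0,"y": -0.1,"z": 0.4,"fingers": -1}
    - {"wx": 0,"wy": 0,"wz": 0,"x": 0,"y": 0,"z": 0.6,"fingers": -1}
    - {"wx": 0,"wy": 0,"wz": 0,"x": 0,"y": 0,"z": 0,"fingers": -1}
    - {"wx": 0,"wy": 0,"wz": 0,"x": 0,"y": 0,"z": 0,"fingers": -1}

```text
time: 15.45
ee_pos: [0.5461, 0.3177, 0.1421]
ee_rot: [0.001, 1.0, -0.004, 0.003]
force: [0.9, 0.2, 0.7]
grip_width: 0.0647
```

```bash
python3 s.py .542 .3258 .0285
```

```text
t 15.45 pos [0.5461 0.3177 0.1421] zdir [ 0.0061 -0.0012] yaw -0.0085 F [0.9 0.2 0.7] w 0.0647
units x,y,z [-0.1  -0.2   2.84]
```

Call:
servo_tool:
  motion:
    - {"wx": 0,"wy": -0.05,"wz": 0,"x": -0.1,"y": -0.2,"z": 0.1,"fingers": -1}
    - {"wx": 0,"wy": 0,"wz": 0,"x": 0,"y": 0,"z": 0.6,"fingers": -1}
    - {"wx": 0,"wy": 0,"wz": 0,"x": -0.05,"y": 0,"z": 0.2,"fingers": -1}
    - {"wx": 0,"wy": 0,"wz": 0,"x": 0,"y": 0,"z": 0,"fingers": -1}
    - {"wx": 0,"wy": 0,"wz": 0,"x": 0,"y": 0,"z": 0,"fingers": -1}

```text
time: 15.95
ee_pos: [0.5428, 0.3267, 0.1101]
ee_rot: [-0.002, 1.0, -0.006, 0.003]
force: [0.4, 0.8, 0.8]
grip_width: 0.0649
```

```bash
python3 s.py .542 .3258 .0285
```

```text
t 15.95 pos [0.5428 0.3267 0.1101] zdir [0.0052 0.0036] yaw -0.0121 F [0.4 0.8 0.8] w 0.0649
units x,y,z [-0.02  0.02  2.04]
```

Aligned; going down and checking at each step.

Call:
servo_tool:
  motion:
    - {"wx": -0.03,"wy": -0.04,"wz": 0,"x": -0.02,"y": 0,"z": 0.5,"fingers": -1}
    - {"wx": 0,"wy": 0,"wz": 0,"x": -0.02,"y": 0,"z": 0.5,"fingers": -1}
    - {"wx": 0,"wy": 0,"wz": 0,"x": 0,"y": 0,"z": 0,"fingers": -1}
    - {"wx": 0,"wy": 0,"wz": 0,"x": 0,"y": 0,"z": 0,"fingers": -1}

```text
time: 16.35
ee_pos: [0.5445, 0.3288, 0.0749]
ee_rot: [-0.002, 1.0, -0.006, 0.004]
force: [0.4, -0.7, 0.0]
grip_width: 0.0645
```

```bash
python3 s.py .542 .3258 .0285
```

```text
t 16.35 pos [0.5445 0.3288 0.0749] zdir [0.0079 0.0045] yaw -0.0123 F [ 0.4 -0.7  0. ] w 0.0645
units x,y,z [-0.06  0.08  1.16]
```

Call:
servo_tool:
  motion:
    - {"wx": -0.04,"wy": -0.07,"wz": 0,"x": -0.06,"y": 0.08,"z": 0.3,"fingers": -1}
    - {"wx": 0,"wy": -0.02,"wz": 0,"x": -0.02,"y": 0,"z": 0.3,"fingers": -1}
    - {"wx": 0,"wy": 0,"wz": 0,"x": 0,"y": 0,"z": 0,"fingers": -1}

```text
time: 16.65
ee_pos: [0.5425, 0.3263, 0.052]
ee_rot: [-0.001, 1.0, -0.006, -0.001]
force: [-0.3, -0.1, -0.9]
grip_width: 0.0646
```

```bash
python3 s.py .542 .3258 .0285
```

```text
t 16.65 pos [0.5425 0.3263 0.052 ] zdir [-0.0015  0.0011] yaw -0.0124 F [-0.3 -0.1 -0.9] w 0.0646
units x,y,z [-0.01  0.01  0.59]
```

Call:
servo_tool:
  motion:
    - {"wx": 0,"wy": 0,"wz": 0,"x": -0.02,"y": 0,"z": 0.3,"fingers": -1}
    - {"wx": 0,"wy": 0,"wz": 0,"x": 0,"y": 0,"z": 0.2,"fingers": -1}
    - {"wx": 0,"wy": 0,"wz": 0,"x": 0,"y": 0,"z": 0,"fingers": -1}

```text
time: 16.95
ee_pos: [0.5417, 0.3263, 0.0302]
ee_rot: [-0.001, 1.0, -0.006, -0.001]
force: [-0.1, 0.9, -1.1]
grip_width: 0.0648
```

```bash
python3 s.py .542 .3258 .0285
```

```text
t 16.95 pos [0.5417 0.3263 0.0302] zdir [-0.0016  0.0012] yaw -0.0125 F [-0.1  0.9 -1.1] w 0.0648
units x,y,z [0.01 0.01 0.04]
```

Call:
servo_tool:
  motion:
    - {"wx": 0,"wy": 0,"wz": 0,"x": 0,"y": 0,"z": 0.06,"fingers": -1}
    - {"wx": 0,"wy": 0,"wz": 0,"x": 0,"y": 0,"z": 0.03,"fingers": -1}

```text
time: 17.15
ee_pos: [0.542, 0.3266, 0.0281]
ee_rot: [-0.001, 1.0, -0.006, -0.0]
force: [-3.1, -1.8, 12.3]
grip_width: 0.0649
```

```bash
python3 s.py .542 .3258 .0285
```

```text
t 17.15 pos [0.542  0.3266 0.0281] zdir [-0.001   0.0013] yaw -0.0124 F [-3.1 -1.8 12.3] w 0.0649
units x,y,z [-0.    0.02 -0.01]
```

Call:
servo_tool:
  motion:
    - {"wx": 0,"wy": 0,"wz": 0,"x": 0,"y": 0,"z": 0,"fingers": 1}
    - {"wx": 0,"wy": 0,"wz": 0,"x": 0,"y": 0,"z": 0,"fingers": 1}
    - {"wx": 0,"wy": 0,"wz": 0,"x": 0,"y": 0,"z": 0,"fingers": 1}
    - {"wx": 0,"wy": 0,"wz": 0,"x": 0,"y": 0,"z": -0.4,"fingers": 1}
    - {"wx": 0,"wy": 0,"wz": 0,"x": 0,"y": 0,"z": -1,"fingers": 1}
    - {"wx": 0,"wy": 0,"wz": 0,"x": 0,"y": 0,"z": -1,"fingers": 1}
    - {"wx": 0,"wy": 0,"wz": 0,"x": 0,"y": 0,"z": -1,"fingers": 1}
    - {"wx": 0,"wy": 0,"wz": 0,"x": 0,"y": 0,"z": -1,"fingers": 1}

```text
time: 17.95
ee_pos: [0.5394, 0.3248, 0.2028]
ee_rot: [0.003, 1.0, -0.006, -0.007]
force: [0.5, 1.0, -0.5]
grip_width: 0.0912
```

Call:
servo_tool:
  motion:
    - {"wx": 0,"wy": 0,"wz": 0,"x": -0.4,"y": 0.9,"z": -0.5,"fingers": 1}
    - {"wx": 0,"wy": 0,"wz": 0,"x": -0.5,"y": 0.9,"z": 0,"fingers": 1}
    - {"wx": 0,"wy": 0,"wz": 0,"x": -0.5,"y": 0.9,"z": 0,"fingers": 1}
    - {"wx": 0,"wy": 0,"wz": 0,"x": -0.5,"y": 0.9,"z": 0,"fingers": 1}
    - {"wx": 0,"wy": 0,"wz": 0,"x": -0.4,"y": 0.8,"z": 0,"fingers": 1}
    - {"wx": 0,"wy": 0,"wz": 0,"x": 0,"y": 0,"z": 0,"fingers": 1}

```text
time: 18.55
ee_pos: [0.4462, 0.1472, 0.2312]
ee_rot: [-0.001, 1.0, -0.005, 0.002]
force: [-1.1, 1.3, 0.4]
grip_width: 0.0912
```

```bash
python3 s.py .4349 .1291 .038; python3 - <<'E'
from h import *
fs=[];P=[.541,.3255,.004]
for n in ('scene','side'):
    c=manip.get_image(n)
    f=feat_model(c,'beaker_large_mid',P); print(n,'model',f.round(1))
    a=c['frame'][:,:,::-1]; cv2.imwrite(f'pics/c_{n}.png',a)
    x,y=f[:2].astype(int); print(manip.boxes_of(n,'beaker_large_mid'))
    fs.append(cv2.resize(a[y-50:y+50,x-50:x+50],(400,400)))
cv2.imwrite('pics/c.png',np.hstack(fs))
c=manip.get_image('wrist'); cv2.imwrite('pics/w6.png',c['frame'][:,:,::-1])
print(feat_model(c,'funnel_small_mid',[.4349,.1291,0]).round(1))
E
```

```text
t 18.55 pos [0.4462 0.1472 0.2312] zdir [0.004  0.0017] yaw -0.0093 F [-1.1  1.3  0.4] w 0.0912
units x,y,z [-0.28  0.45  4.83]
scene model [436.7 215.8 417.3 454.2 191.4 239.1]
[{'extent': [419.9, 195.0, 455.4, 239.7], 'conf': 0.97}]
side model [219.5 326.8 200.7 240.3 297.3 355.1]
[{'extent': [201.5, 299.2, 240.7, 356.2], 'conf': 0.93}, {'extent': [292.6, 251.4, 317.9, 285.7], 'conf': 0.58}]
[305.  194.2 280.5 329.4 170.1 218.1]
```

View pics/c.png

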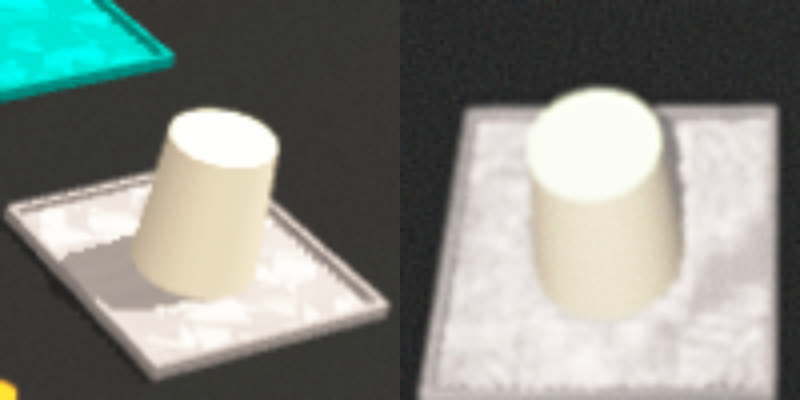

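View pics/w6.png

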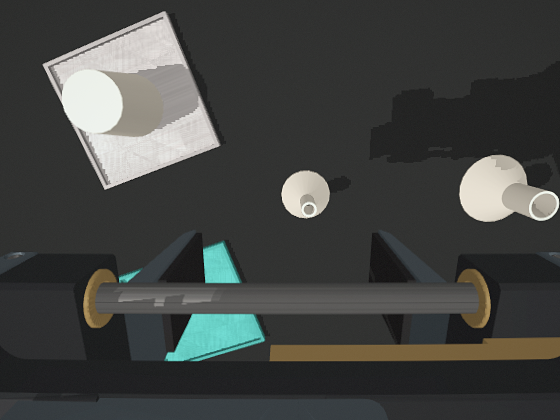

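The large beaker stands nested on the tray, flat and central. In the wrist view the small funnel at (305,194) matches the measured position exactly. Going to it.

Call:
servo_tool:
  motion:
    - {"wx": 0,"wy": 0,"wz": 0,"x": -0.28,"y": 0.4,"z": 0.4,"fingers": 1}
    - {"wx": 0,"wy": 0,"wz": 0,"x": 0,"y": 0.05,"z": 0.9,"fingers": 1}
    - {"wx": 0,"wy": 0,"wz": 0,"x": 0,"y": 0,"z": 0.9,"fingers": 1}
    - {"wx": 0,"wy": 0,"wz": 0,"x": 0,"y": 0,"z": 0.6,"fingers": 1}
    - {"wx": 0,"wy": 0,"wz": 0,"x": 0,"y": 0,"z": 0,"fingers": 1}
    - {"wx": 0,"wy": 0,"wz": 0,"x": 0,"y": 0,"z": 0,"fingers": 1}

```text
time: 19.4
ee_pos: [0.4442, 0.1392, 0.1155]
ee_rot: [-0.003, 1.0, 0.001, 0.005]
force: [0.1, -0.0, 0.2]
grip_width: 0.0913
```

```bash
python3 s.py .4349 .1291 .038
```

```text
t 19.4 pos [0.4442 0.1392 0.1155] zdir [0.0096 0.0057] yaw 0.0017 F [ 0.1 -0.   0.2] w 0.0913
units x,y,z [-0.23  0.25  1.94]
```

Call:
servo_tool:
  motion:
    - {"wx": -0.04,"wy": -0.08,"wz": 0,"x": -0.24,"y": 0.25,"z": 0.1,"fingers": 1}
    - {"wx": 0,"wy": 0,"wz": 0,"x": 0,"y": 0,"z": 0.7,"fingers": 1}
    - {"wx": 0,"wy": 0,"wz": 0,"x": -0.05,"y": 0.05,"z": 0.5,"fingers": 1}
    - {"wx": 0,"wy": 0,"wz": 0,"x": 0,"y": 0,"z": 0,"fingers": 1}
    - {"wx": 0,"wy": 0,"wz": 0,"x": 0,"y": 0,"z": 0,"fingers": 1}

```text
time: 19.9
ee_pos: [0.4363, 0.1275, 0.0677]
ee_rot: [-0.001, 1.0, 0.002, 0.004]
force: [-0.1, -0.8, 0.1]
grip_width: 0.0914
```

```bash
python3 s.py .4349 .1291 .038
```

```text
t 19.9 pos [0.4363 0.1275 0.0677] zdir [0.0085 0.0019] yaw 0.004 F [-0.1 -0.8  0.1] w 0.0914
units x,y,z [-0.04 -0.04  0.74]
```

Call:
servo_tool:
  motion:
    - {"wx": 0,"wy": -0.07,"wz": 0,"x": -0.05,"y": -0.04,"z": 0.5,"fingers": 1}
    - {"wx": 0,"wy": -0.03,"wz": 0,"x": -0.05,"y": 0,"z": 0.3,"fingers": 1}
    - {"wx": 0,"wy": 0,"wz": 0,"x": 0,"y": 0,"z": 0,"fingers": 1}
    - {"wx": 0,"wy": 0,"wz": 0,"x": 0,"y": 0,"z": 0,"fingers": 1}

```text
time: 20.3
ee_pos: [0.4363, 0.1299, 0.0397]
ee_rot: [-0.002, 1.0, 0.002, 0.002]
force: [1.1, -0.6, -1.1]
grip_width: 0.0915
```

```bash
python3 s.py .4349 .1291 .038
```

```text
t 20.3 pos [0.4363 0.1299 0.0397] zdir [0.0039 0.0043] yaw 0.0042 F [ 1.1 -0.6 -1.1] w 0.0915
units x,y,z [-0.03  0.02  0.04]
```

Call:
servo_tool:
  motion:
    - {"wx": -0.03,"wy": -0.03,"wz": 0,"x": -0.03,"y": 0.02,"z": 0,"fingers": -1}
    - {"wx": 0,"wy": 0,"wz": 0,"x": 0,"y": 0,"z": 0,"fingers": -1}
    - {"wx": 0,"wy": 0,"wz": 0,"x": 0,"y": 0,"z": 0,"fingers": -1}
    - {"wx": 0,"wy": 0,"wz": 0,"x": 0,"y": 0,"z": 0,"fingers": -1}
    - {"wx": 0,"wy": 0,"wz": 0,"x": 0,"y": 0,"z": 0,"fingers": -1}
    - {"wx": 0,"wy": 0,"wz": 0,"x": 0,"y": 0,"z": 0,"fingers": -1}
    - {"wx": 0,"wy": 0,"wz": 0,"x": 0,"y": 0,"z": 0,"fingers": -1}
    - {"wx": 0,"wy": 0,"wz": 0,"x": 0,"y": 0,"z": 0,"fingers": -1}

```text
time: 21.1
ee_pos: [0.4366, 0.1294, 0.0421]
ee_rot: [-0.0, 1.0, 0.002, 0.002]
force: [0.4, -0.8, -0.0]
grip_width: 0.0298
```

```bash
python3 s.py .4349 .1291 .038
```

```text
t 21.1 pos [0.4366 0.1294 0.0421] zdir [0.0039 0.0008] yaw 0.0042 F [ 0.4 -0.8 -0. ] w 0.0298
units x,y,z [-0.04  0.01  0.1 ]
```

Call:
servo_tool:
  motion:
    - {"wx": 0,"wy": -0.02,"wz": 0,"x": -0.03,"y": 0,"z": 0.08,"fingers": -1}
    - {"wx": 0,"wy": 0,"wz": 0,"x": 0,"y": 0,"z": 0,"fingers": -1}
    - {"wx": 0,"wy": 0,"wz": 0,"x": 0,"y": 0,"z": 0,"fingers": -1}
    - {"wx": 0,"wy": 0,"wz": 0,"x": 0,"y": 0,"z": 0,"fingers": -1}

```text
time: 21.5
ee_pos: [0.4353, 0.1294, 0.0384]
ee_rot: [-0.0, 1.0, 0.002, 0.0]
force: [-0.1, -0.8, 1.0]
grip_width: 0.0153
```

```bash
python3 s.py .4349 .1291 .038
```

```text
t 21.5 pos [0.4353 0.1294 0.0384] zdir [0.0006 0.0007] yaw 0.0042 F [-0.1 -0.8  1. ] w 0.0153
units x,y,z [-0.01  0.01  0.01]
```

Call:
servo_tool:
  motion:
    - {"wx": 0,"wy": 0,"wz": 0,"x": 0,"y": 0,"z": -0.4,"fingers": -1}
    - {"wx": 0,"wy": 0,"wz": 0,"x": 0,"y": 0,"z": -0.8,"fingers": -1}
    - {"wx": 0,"wy": 0,"wz": 0,"x": 0,"y": 0.3,"z": -1,"fingers": -1}
    - {"wx": 0,"wy": 0,"wz": 0,"x": 0.1,"y": 0.6,"z": -1,"fingers": -1}
    - {"wx": 0,"wy": 0,"wz": 0,"x": 0.1,"y": 0.9,"z": -0.8,"fingers": -1}
    - {"wx": 0,"wy": 0,"wz": 0,"x": 0.1,"y": 1,"z": -0.1,"fingers": -1}
    - {"wx": 0,"wy": 0,"wz": 0,"x": 0.1,"y": 1,"z": 0,"fingers": -1}
    - {"wx": 0,"wy": 0,"wz": 0,"x": 0.1,"y": 1,"z": 0,"fingers": -1}

```text
time: 22.3
ee_pos: [0.4568, -0.0657, 0.2097]
ee_rot: [0.001, 1.0, 0.007, 0.001]
force: [0.6, 0.2, 0.5]
grip_width: 0.0157
```

Call:
servo_tool:
  motion:
    - {"wx": 0,"wy": 0,"wz": 0,"x": 0.1,"y": 1,"z": 0,"fingers": -1}
    - {"wx": 0,"wy": 0,"wz": 0,"x": 0.1,"y": 1,"z": 0,"fingers": -1}
    - {"wx": 0,"wy": 0,"wz": 0,"x": 0.1,"y": 1,"z": 0,"fingers": -1}
    - {"wx": 0,"wy": 0,"wz": 0,"x": 0.1,"y": 1,"z": 0,"fingers": -1}
    - {"wx": 0,"wy": 0,"wz": 0,"x": 0.1,"y": 1,"z": 0,"fingers": -1}

```text
time: 22.8
ee_pos: [0.4785, -0.2737, 0.2105]
ee_rot: [0.001, 1.0, 0.007, 0.001]
force: [1.1, -0.3, 0.2]
grip_width: 0.0152
```

```bash
python3 s.py .4769 -.3185 .0424
```

```text
t 22.8 pos [ 0.4785 -0.2737  0.2105] zdir [ 0.0024 -0.0014] yaw 0.0131 F [ 1.1 -0.3  0.2] w 0.0152
units x,y,z [-0.04  1.12  4.2 ]
```

Call:
servo_tool:
  motion:
    - {"wx": 0,"wy": 0,"wz": 0,"x": 0,"y": 0.8,"z": 0.3,"fingers": -1}
    - {"wx": 0,"wy": 0,"wz": 0,"x": 0,"y": 0.2,"z": 0.8,"fingers": -1}
    - {"wx": 0,"wy": 0,"wz": 0,"x": 0,"y": 0,"z": 0.8,"fingers": -1}
    - {"wx": 0,"wy": 0,"wz": 0,"x": 0,"y": 0,"z": 0.4,"fingers": -1}
    - {"wx": 0,"wy": 0,"wz": 0,"x": 0,"y": 0,"z": 0,"fingers": -1}
    - {"wx": 0,"wy": 0,"wz": 0,"x": 0,"y": 0,"z": 0,"fingers": -1}

```text
time: 23.4
ee_pos: [0.4792, -0.323, 0.1149]
ee_rot: [0.002, 1.0, 0.003, 0.002]
force: [-0.4, 0.4, 0.2]
grip_width: 0.0153
```

```bash
python3 s.py .4769 -.3185 .0424;  python3 - <<'E'
from h import *
s=manip.sense();P=s['ee_pos']
fs=[]
for n in ('scene','side'):
    c=manip.get_image(n)
    f=feat_model(c,'funnel_small_mid',[P[0],P[1],P[2]-.0384]); print(n,'model',f.round(1))
    a=c['frame'][:,:,::-1]
    x,y=f[:2].astype(int)
    fs.append(cv2.resize(a[y-50:y+50,x-50:x+50],(400,400)))
cv2.imwrite('pics/d.png',np.hstack(fs))
E
```

```text
t 23.4 pos [ 0.4792 -0.323   0.1149] zdir [ 0.0037 -0.0039] yaw 0.005 F [-0.4  0.4  0.2] w 0.0153
units x,y,z [-0.06 -0.11  1.81]
scene model [145.7 181.4 133.5 160.4 158.5 195.3]
side model [335.3 129.5 323.9 345.4 110.4 140.7]
```

View pics/d.png

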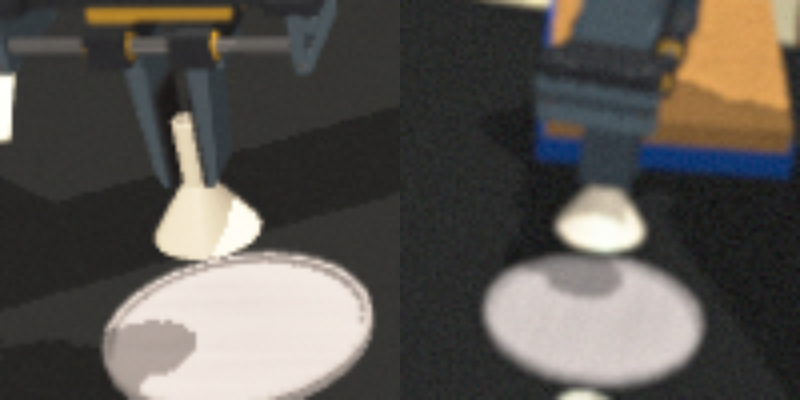

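Call:
servo_tool:
  motion:
    - {"wx": 0.02,"wy": -0.03,"wz": 0,"x": -0.06,"y": -0.1,"z": 0.4,"fingers": -1}
    - {"wx": 0,"wy": -0.02,"wz": 0,"x": 0,"y": 0,"z": 0.6,"fingers": -1}
    - {"wx": 0,"wy": -0.02,"wz": 0,"x": -0.02,"y": 0,"z": 0.5,"fingers": -1}
    - {"wx": 0,"wy": 0,"wz": 0,"x": 0,"y": 0,"z": 0,"fingers": -1}
    - {"wx": 0,"wy": 0,"wz": 0,"x": 0,"y": 0,"z": 0,"fingers": -1}

```text
time: 24.0
ee_pos: [0.4816, -0.3214, 0.0621]
ee_rot: [0.006, 1.0, 0.004, 0.004]
force: [0.4, -0.6, -0.1]
grip_width: 0.0152
```

```bash
python3 s.py .4769 -.3185 .0424
```

```text
t 24.0 pos [ 0.4816 -0.3214  0.0621] zdir [ 0.0081 -0.011 ] yaw 0.0071 F [ 0.4 -0.6 -0.1] w 0.0152
units x,y,z [-0.12 -0.07  0.49]
```

Call:
servo_tool:
  motion:
    - {"wx": 0.08,"wy": -0.06,"wz": 0,"x": -0.12,"y": -0.07,"z": 0.25,"fingers": -1}
    - {"wx": 0,"wy": -0.01,"wz": 0,"x": 0,"y": 0,"z": 0.1,"fingers": -1}
    - {"wx": 0,"wy": 0,"wz": 0,"x": 0,"y": 0,"z": 0,"fingers": -1}
    - {"wx": 0,"wy": 0,"wz": 0,"x": 0,"y": 0,"z": 0,"fingers": -1}

```text
time: 24.4
ee_pos: [0.4785, -0.3197, 0.0507]
ee_rot: [0.001, 1.0, 0.004, 0.002]
force: [0.1, 1.3, -0.0]
grip_width: 0.015
```

```bash
python3 s.py .4769 -.3185 .0424
```

```text
t 24.4 pos [ 0.4785 -0.3197  0.0507] zdir [ 0.0031 -0.0028] yaw 0.0073 F [ 0.1  1.3 -0. ] w 0.015
units x,y,z [-0.04 -0.03  0.21]
```

Call:
servo_tool:
  motion:
    - {"wx": 0.02,"wy": -0.03,"wz": 0,"x": -0.04,"y": -0.03,"z": 0.15,"fingers": -1}
    - {"wx": 0,"wy": 0,"wz": 0,"x": 0,"y": 0,"z": 0,"fingers": -1}
    - {"wx": 0,"wy": 0,"wz": 0,"x": 0,"y": 0,"z": 0,"fingers": -1}

```text
time: 24.7
ee_pos: [0.4771, -0.3187, 0.0448]
ee_rot: [0.0, 1.0, 0.004, -0.0]
force: [0.6, 0.3, -0.8]
grip_width: 0.0156
```

```bash
python3 s.py .4769 -.3185 .0424
```

```text
t 24.7 pos [ 0.4771 -0.3187  0.0448] zdir [-0.0006 -0.0004] yaw 0.0072 F [ 0.6  0.3 -0.8] w 0.0156
units x,y,z [-0.01 -0.01  0.06]
```

Call:
servo_tool:
  motion:
    - {"wx": 0,"wy": 0,"wz": 0,"x": 0,"y": 0,"z": 0.07,"fingers": -1}
    - {"wx": 0,"wy": 0,"wz": 0,"x": 0,"y": 0,"z": 0.02,"fingers": -1}

```text
time: 24.9
ee_pos: [0.4775, -0.319, 0.042]
ee_rot: [0.001, 1.0, 0.004, 0.0]
force: [-2.1, 0.7, 7.3]
grip_width: 0.0152
```

```bash
python3 s.py .4769 -.3185 .0424
```

```text
t 24.9 pos [ 0.4775 -0.319   0.042 ] zdir [ 0.0004 -0.001 ] yaw 0.0072 F [-2.1  0.7  7.3] w 0.0152
units x,y,z [-0.01 -0.01 -0.01]
```

Contact at 0.042 as predicted. Releasing and heading for the large funnel.

Call:
servo_tool:
  motion:
    - {"wx": 0,"wy": 0,"wz": 0,"x": 0,"y": 0,"z": 0,"fingers": 1}
    - {"wx": 0,"wy": 0,"wz": 0,"x": 0,"y": 0,"z": 0,"fingers": 1}
    - {"wx": 0,"wy": 0,"wz": 0,"x": 0,"y": 0,"z": 0,"fingers": 1}
    - {"wx": 0,"wy": 0,"wz": 0,"x": 0,"y": 0,"z": 0,"fingers": 1}
    - {"wx": 0,"wy": 0,"wz": 0,"x": 0,"y": 0,"z": -0.4,"fingers": 1}
    - {"wx": 0,"wy": 0,"wz": 0,"x": 0,"y": 0,"z": -1,"fingers": 1}
    - {"wx": 0,"wy": 0,"wz": 0,"x": 0,"y": 0,"z": -1,"fingers": 1}
    - {"wx": 0,"wy": 0,"wz": 0,"x": 0,"y": 0,"z": -1,"fingers": 1}

```text
time: 25.7
ee_pos: [0.4739, -0.3164, 0.1746]
ee_rot: [-0.004, 1.0, 0.004, -0.007]
force: [1.3, -0.7, 0.5]
grip_width: 0.0764
```

Call:
servo_tool:
  motion:
    - {"wx": 0,"wy": 0,"wz": 0,"x": 0,"y": -0.5,"z": -0.6,"fingers": 1}
    - {"wx": 0,"wy": 0,"wz": 0,"x": -0.2,"y": -1,"z": 0,"fingers": 1}
    - {"wx": 0,"wy": 0,"wz": 0,"x": -0.2,"y": -1,"z": 0,"fingers": 1}
    - {"wx": 0,"wy": 0,"wz": 0,"x": -0.2,"y": -0.9,"z": 0,"fingers": 1}
    - {"wx": 0,"wy": 0,"wz": 0,"x": -0.1,"y": -0.9,"z": 0,"fingers": 1}
    - {"wx": 0,"wy": 0,"wz": 0,"x": 0,"y": 0,"z": 0,"fingers": 1}
    - {"wx": 0,"wy": 0,"wz": 0,"x": 0,"y": 0,"z": 0,"fingers": 1}

```text
time: 26.4
ee_pos: [0.4475, -0.1421, 0.2073]
ee_rot: [-0.0, 1.0, 0.003, 0.001]
force: [0.7, -1.3, 0.2]
grip_width: 0.0912
```

```bash
python3 s.py .4413 -.1008 .047;  python3 - <<'E'
from h import *
n='funnel_small_mid';cs=[];fs=[]
for c in ('scene','side'):
    d=manip.get_image(c); cv2.imwrite(f'pics/e_{c}.png',d['frame'][:,:,::-1]); f=feat_model(d,n,[.4767,-.3188,.004]);print(c,f.round(1),[b for b in manip.boxes_of(c,n)])
c=manip.get_image('wrist'); cv2.imwrite('pics/w7.png',c['frame'][:,:,::-1])
for n,p in ((n,[.4767,-.3188,.004]),('funnel_large_mid',[.4413,-.1008,0])): print(feat_model(c,n,p).round(1))
E
```

```text
t 26.4 pos [ 0.4475 -0.1421  0.2073] zdir [0.0016 0.0002] yaw 0.005 F [ 0.7 -1.3  0.2] w 0.0912
units x,y,z [-0.15 -1.03  4.01]
scene [153.2 207.5 141.4 167.2 185.7 220.8] [{'extent': [141.9, 186.1, 167.0, 221.7], 'conf': 0.68}]
side [333.3 152.7 322.3 343.  134.6 163.5] [{'extent': [321.9, 141.0, 343.2, 163.6], 'conf': 0.55}]
[447.9 162.4 416.9 487.9 134.3 188.1]
[249.4 190.8 213.1 286.1 154.5 226.8]
```

View pics/w7.png

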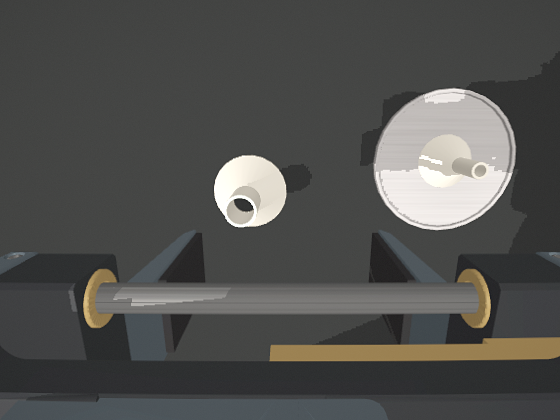

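View pics/e_scene.png

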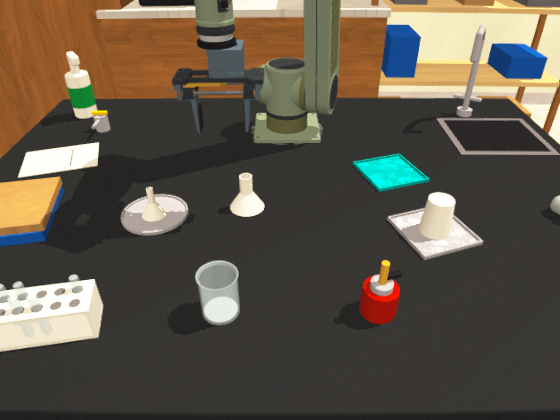

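The small funnel is upright and central, with wrist and scene boxes matching the model. The large funnel at (250,191) is also where measured.

Call:
servo_tool:
  motion:
    - {"wx": 0,"wy": 0,"wz": 0,"x": -0.15,"y": -0.8,"z": 0,"fingers": 1}
    - {"wx": 0,"wy": 0,"wz": 0,"x": -0.05,"y": -0.35,"z": 0.4,"fingers": 1}
    - {"wx": 0,"wy": 0,"wz": 0,"x": 0,"y": 0,"z": 0.9,"fingers": 1}
    - {"wx": 0,"wy": 0,"wz": 0,"x": 0,"y": 0,"z": 0.5,"fingers": 1}
    - {"wx": 0,"wy": 0,"wz": 0,"x": 0,"y": 0,"z": 0,"fingers": 1}
    - {"wx": 0,"wy": 0,"wz": 0,"x": 0,"y": 0,"z": 0,"fingers": 1}

```text
time: 27.25
ee_pos: [0.4425, -0.1008, 0.1335]
ee_rot: [0.0, 1.0, -0.003, 0.002]
force: [0.6, -0.3, -0.0]
grip_width: 0.0911
```

```bash
python3 s.py .4413 -.1008 .047
```

```text
t 27.25 pos [ 0.4425 -0.1008  0.1335] zdir [ 0.0042 -0.0007] yaw -0.006 F [ 0.6 -0.3 -0. ] w 0.0911
units x,y,z [-0.03 -0.    2.16]
```

Call:
servo_tool:
  motion:
    - {"wx": 0,"wy": -0.04,"wz": 0,"x": -0.04,"y": 0,"z": 0.6,"fingers": 1}
    - {"wx": 0,"wy": -0.03,"wz": 0,"x": -0.03,"y": 0,"z": 0.8,"fingers": 1}
    - {"wx": 0,"wy": -0.03,"wz": 0,"x": -0.04,"y": 0,"z": 0.5,"fingers": 0.2}
    - {"wx": 0,"wy": 0,"wz": 0,"x": 0,"y": 0,"z": 0,"fingers": 0.2}
    - {"wx": 0,"wy": 0,"wz": 0,"x": 0,"y": 0,"z": 0,"fingers": 0.2}

```text
time: 27.75
ee_pos: [0.4452, -0.1048, 0.0617]
ee_rot: [0.002, 1.0, -0.005, 0.002]
force: [-0.1, 0.1, -0.3]
grip_width: 0.0703
```

```bash
python3 s.py .4413 -.1008 .047
```

```text
t 27.75 pos [ 0.4452 -0.1048  0.0617] zdir [ 0.0043 -0.0045] yaw -0.0098 F [-0.1  0.1 -0.3] w 0.0703
units x,y,z [-0.1  -0.1   0.37]
```

Call:
servo_tool:
  motion:
    - {"wx": 0.03,"wy": -0.04,"wz": 0,"x": -0.1,"y": -0.1,"z": 0.35,"fingers": 0.2}
    - {"wx": 0,"wy": 0,"wz": 0,"x": 0,"y": 0,"z": 0,"fingers": 0}
    - {"wx": 0,"wy": 0,"wz": 0,"x": 0,"y": 0,"z": 0,"fingers": 0}

```text
time: 28.05
ee_pos: [0.4456, -0.1023, 0.0522]
ee_rot: [0.001, 1.0, -0.005, 0.004]
force: [0.6, 0.3, 0.4]
grip_width: 0.0469
```

```bash
python3 s.py .4413 -.1008 .047
```

```text
t 28.05 pos [ 0.4456 -0.1023  0.0522] zdir [ 0.0084 -0.0027] yaw -0.0106 F [0.6 0.3 0.4] w 0.0469
units x,y,z [-0.11 -0.04  0.13]
```

Call:
servo_tool:
  motion:
    - {"wx": 0.02,"wy": -0.07,"wz": 0,"x": -0.1,"y": -0.03,"z": 0.12,"fingers": 0}
    - {"wx": 0,"wy": 0,"wz": 0,"x": 0,"y": 0,"z": 0,"fingers": 0}
    - {"wx": 0,"wy": 0,"wz": 0,"x": 0,"y": 0,"z": 0,"fingers": 0}

```text
time: 28.35
ee_pos: [0.4434, -0.1017, 0.0496]
ee_rot: [0.001, 1.0, -0.005, 0.002]
force: [0.3, 0.2, -0.4]
grip_width: 0.0452
```

```bash
python3 s.py .4413 -.1008 .047
```

```text
t 28.35 pos [ 0.4434 -0.1017  0.0496] zdir [ 0.0032 -0.0011] yaw -0.0108 F [ 0.3  0.2 -0.4] w 0.0452
units x,y,z [-0.05 -0.02  0.06]
```

Call:
servo_tool:
  motion:
    - {"wx": 0,"wy": -0.03,"wz": 0,"x": -0.06,"y": -0.02,"z": 0.08,"fingers": 0}
    - {"wx": 0,"wy": 0,"wz": 0,"x": 0,"y": 0,"z": 0,"fingers": -1}
    - {"wx": 0,"wy": 0,"wz": 0,"x": 0,"y": 0,"z": 0,"fingers": -1}
    - {"wx": 0,"wy": 0,"wz": 0,"x": 0,"y": 0,"z": 0,"fingers": -1}
    - {"wx": 0,"wy": 0,"wz": 0,"x": 0,"y": 0,"z": 0,"fingers": -1}
    - {"wx": 0,"wy": 0,"wz": 0,"x": 0,"y": 0,"z": 0,"fingers": -1}

```text
time: 28.95
ee_pos: [0.4409, -0.1008, 0.0464]
ee_rot: [0.001, 1.0, -0.005, -0.001]
force: [-0.6, -0.5, -0.1]
grip_width: 0.0292
```

```bash
python3 s.py .4413 -.1008 .047
```

```text
t 28.95 pos [ 0.4409 -0.1008  0.0464] zdir [-0.0013 -0.0011] yaw -0.0106 F [-0.6 -0.5 -0.1] w 0.0292
units x,y,z [ 0.01 -0.   -0.02]
```

Call:
servo_tool:
  motion:
    - {"wx": 0,"wy": 0,"wz": 0,"x": 0,"y": 0,"z": -0.4,"fingers": -1}
    - {"wx": 0,"wy": 0,"wz": 0,"x": 0,"y": 0,"z": -0.8,"fingers": -1}
    - {"wx": 0,"wy": 0,"wz": 0,"x": 0,"y": 0,"z": -1,"fingers": -1}
    - {"wx": 0,"wy": 0,"wz": 0,"x": 0.1,"y": 0.3,"z": -1,"fingers": -1}
    - {"wx": 0,"wy": 0,"wz": 0,"x": 0.2,"y": 0.8,"z": -0.5,"fingers": -1}
    - {"wx": 0,"wy": 0,"wz": 0,"x": 0.2,"y": 0.9,"z": 0,"fingers": -1}
    - {"wx": 0,"wy": 0,"wz": 0,"x": 0.2,"y": 0.8,"z": 0,"fingers": -1}
    - {"wx": 0,"wy": 0,"wz": 0,"x": 0,"y": 0,"z": 0,"fingers": -1}

```text
time: 29.75
ee_pos: [0.4682, -0.2162, 0.2]
ee_rot: [0.001, 1.0, -0.004, -0.001]
force: [-0.6, 1.2, -0.2]
grip_width: 0.0292
```

Call:
servo_tool:
  motion:
    - {"wx": 0,"wy": 0,"wz": 0,"x": 0,"y": 0,"z": 0,"fingers": -1}
    - {"wx": 0,"wy": 0,"wz": 0,"x": 0,"y": 0,"z": 0,"fingers": -1}

```text
time: 29.95
ee_pos: [0.4674, -0.2159, 0.1993]
ee_rot: [0.001, 1.0, -0.004, -0.002]
force: [-0.1, 0.0, -0.7]
grip_width: 0.0292
```

```bash
python3 s.py .4768 -.319 .0504;  python3 - <<'E'
from h import *
c=manip.get_image('wrist'); cv2.imwrite('pics/w8.png',c['frame'][:,:,::-1])
P=manip.sense()['ee_pos']
for n,p in (('funnel_small_mid',[.4767,-.3188,.004]),('funnel_large_mid',[P[0],P[1],P[2]-.0464])): print(feat_model(c,n,p).round(1))
print('stem top',proj(c,[.4767,-.3188,.076]))
E
```

```text
t 29.95 pos [ 0.4674 -0.2159  0.1993] zdir [-0.0044 -0.0012] yaw -0.0089 F [-0.1  0.  -0.7] w 0.0292
units x,y,z [0.23 2.58 3.72]
[380.6 178.4 352.2 409.7 150.6 204.4]
[286.2 240.4 224.6 347.6 169.4 324.2]
stem top [[400.78766786 191.95212817]]
```

View pics/w8.png

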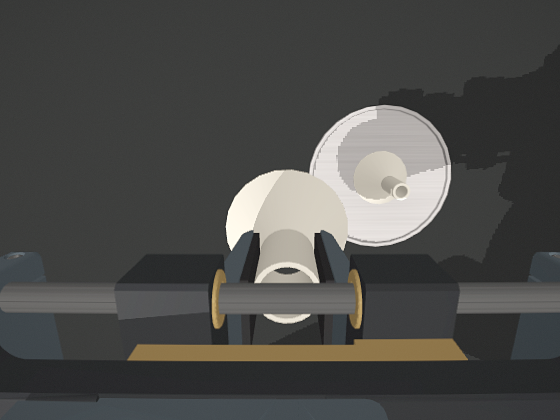

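The small stem's top at (400,191) agrees with the prediction, and the held funnel's outline matches to about 1 px. Aligning above it.

Call:
servo_tool:
  motion:
    - {"wx": 0,"wy": 0.03,"wz": 0,"x": 0.15,"y": 1,"z": 0,"fingers": -1}
    - {"wx": 0,"wy": 0,"wz": 0,"x": 0.1,"y": 1,"z": 0,"fingers": -1}
    - {"wx": 0,"wy": 0,"wz": 0,"x": 0,"y": 0.4,"z": 0,"fingers": -1}
    - {"wx": 0,"wy": 0,"wz": 0,"x": 0,"y": 0,"z": 0,"fingers": -1}
    - {"wx": 0,"wy": 0,"wz": 0,"x": 0,"y": 0,"z": 0,"fingers": -1}

```text
time: 30.5
ee_pos: [0.4761, -0.3077, 0.1982]
ee_rot: [-0.002, 1.0, -0.001, -0.002]
force: [-0.4, 0.7, -0.2]
grip_width: 0.0292
```

```bash
python3 s.py .4768 -.3187 .0504
```

```text
t 30.5 pos [ 0.4761 -0.3077  0.1982] zdir [-0.0033  0.0039] yaw -0.0014 F [-0.4  0.7 -0.2] w 0.0292
units x,y,z [0.02 0.28 3.7 ]
```

Call:
servo_tool:
  motion:
    - {"wx": -0.03,"wy": 0.02,"wz": 0,"x": 0,"y": 0.28,"z": 0.3,"fingers": -1}
    - {"wx": 0,"wy": 0,"wz": 0,"x": 0,"y": 0,"z": 0.5,"fingers": -1}
    - {"wx": 0,"wy": 0,"wz": 0,"x": -0.02,"y": 0,"z": 0.3,"fingers": -1}
    - {"wx": 0,"wy": 0,"wz": 0,"x": 0,"y": 0,"z": 0,"fingers": -1}
    - {"wx": 0,"wy": 0,"wz": 0,"x": 0,"y": 0,"z": 0,"fingers": -1}

```text
time: 31.0
ee_pos: [0.4745, -0.3145, 0.151]
ee_rot: [-0.001, 1.0, 0.002, -0.001]
force: [-0.4, 0.6, -0.9]
grip_width: 0.0292
```

```bash
python3 s.py .4768 -.3187 .0504
```

```text
t 31.0 pos [ 0.4745 -0.3145  0.151 ] zdir [-0.0016  0.0011] yaw 0.0044 F [-0.4  0.6 -0.9] w 0.0292
units x,y,z [0.06 0.1  2.52]
```

Call:
servo_tool:
  motion:
    - {"wx": 0,"wy": 0,"wz": 0,"x": 0.06,"y": 0.1,"z": 0.3,"fingers": -1}
    - {"wx": 0,"wy": 0,"wz": 0,"x": 0,"y": 0,"z": 0.5,"fingers": -1}
    - {"wx": 0,"wy": 0,"wz": 0,"x": 0,"y": 0,"z": 0.4,"fingers": -1}
    - {"wx": 0,"wy": 0,"wz": 0,"x": 0,"y": 0,"z": 0,"fingers": -1}
    - {"wx": 0,"wy": 0,"wz": 0,"x": 0,"y": 0,"z": 0,"fingers": -1}

```text
time: 31.5
ee_pos: [0.4791, -0.3196, 0.1022]
ee_rot: [0.001, 1.0, 0.003, 0.001]
force: [0.0, -0.5, -1.1]
grip_width: 0.0295
```

```bash
python3 s.py .4768 -.3187 .0504
```

```text
t 31.5 pos [ 0.4791 -0.3196  0.1022] zdir [ 0.0029 -0.0022] yaw 0.0061 F [ 0.  -0.5 -1.1] w 0.0295
units x,y,z [-0.06 -0.02  1.29]
```

Call:
servo_tool:
  motion:
    - {"wx": 0.02,"wy": -0.03,"wz": 0,"x": -0.06,"y": -0.02,"z": 0.2,"fingers": -1}
    - {"wx": 0,"wy": 0,"wz": 0,"x": 0,"y": 0,"z": 0.15,"fingers": -1}
    - {"wx": 0,"wy": 0,"wz": 0,"x": 0,"y": 0,"z": 0,"fingers": -1}
    - {"wx": 0,"wy": 0,"wz": 0,"x": 0,"y": 0,"z": 0,"fingers": -1}

```text
time: 31.9
ee_pos: [0.4777, -0.3196, 0.0889]
ee_rot: [0.001, 1.0, 0.003, 0.001]
force: [0.5, -0.2, -0.8]
grip_width: 0.0292
```

```bash
python3 s.py .4768 -.3187 .0504
```

```text
t 31.9 pos [ 0.4777 -0.3196  0.0889] zdir [ 0.0015 -0.0015] yaw 0.0062 F [ 0.5 -0.2 -0.8] w 0.0292
units x,y,z [-0.02 -0.02  0.96]
```

Call:
servo_tool:
  motion:
    - {"wx": 0,"wy": -0.02,"wz": 0,"x": -0.03,"y": -0.02,"z": 0.2,"fingers": -1}
    - {"wx": 0,"wy": -0.01,"wz": 0,"x": -0.01,"y": 0,"z": 0.2,"fingers": -1}
    - {"wx": 0,"wy": 0,"wz": 0,"x": 0,"y": 0,"z": 0,"fingers": -1}

```text
time: 32.2
ee_pos: [0.4763, -0.319, 0.0722]
ee_rot: [0.001, 1.0, 0.003, -0.001]
force: [-0.3, -0.3, -0.5]
grip_width: 0.0292
```

```bash
python3 s.py .4768 -.3187 .0504
```

```text
t 32.2 pos [ 0.4763 -0.319   0.0722] zdir [-0.0019 -0.0023] yaw 0.0061 F [-0.3 -0.3 -0.5] w 0.0292
units x,y,z [ 0.01 -0.01  0.54]
```

Stem has entered freely. Continuing.

Call:
servo_tool:
  motion:
    - {"wx": 0.01,"wy": 0.01,"wz": 0,"x": 0.01,"y": 0,"z": 0.25,"fingers": -1}
    - {"wx": 0,"wy": 0,"wz": 0,"x": 0,"y": 0,"z": 0.2,"fingers": -1}
    - {"wx": 0,"wy": 0,"wz": 0,"x": 0,"y": 0,"z": 0,"fingers": -1}

```text
time: 32.5
ee_pos: [0.4765, -0.3189, 0.0522]
ee_rot: [0.0, 1.0, 0.003, -0.0]
force: [0.3, -0.4, 0.2]
grip_width: 0.0292
```

```bash
python3 s.py .4768 -.3187 .0504
```

```text
t 32.5 pos [ 0.4765 -0.3189  0.0522] zdir [-0.0009 -0.0004] yaw 0.0062 F [ 0.3 -0.4  0.2] w 0.0292
units x,y,z [ 0.01 -0.    0.05]
```

Call:
servo_tool:
  motion:
    - {"wx": 0,"wy": 0,"wz": 0,"x": 0,"y": 0,"z": 0.06,"fingers": -1}
    - {"wx": 0,"wy": 0,"wz": 0,"x": 0,"y": 0,"z": 0.02,"fingers": -1}

```text
time: 32.7
ee_pos: [0.477, -0.3192, 0.05]
ee_rot: [0.0, 1.0, 0.003, -0.0]
force: [-1.5, 1.8, 8.7]
grip_width: 0.0287
```

```bash
python3 s.py .4768 -.3187 .0504
```

```text
t 32.7 pos [ 0.477  -0.3192  0.05  ] zdir [-0.0001 -0.0008] yaw 0.0061 F [-1.5  1.8  8.7] w 0.0287
units x,y,z [-0.   -0.01 -0.01]
```

Contact at the fully home height. Releasing and withdrawing.

Call:
servo_tool:
  motion:
    - {"wx": 0,"wy": 0,"wz": 0,"x": 0,"y": 0,"z": 0,"fingers": 1}
    - {"wx": 0,"wy": 0,"wz": 0,"x": 0,"y": 0,"z": 0,"fingers": 1}
    - {"wx": 0,"wy": 0,"wz": 0,"x": 0,"y": 0,"z": 0,"fingers": 1}
    - {"wx": 0,"wy": 0,"wz": 0,"x": 0,"y": 0,"z": 0,"fingers": 1}
    - {"wx": 0,"wy": 0,"wz": 0,"x": 0,"y": 0,"z": -0.4,"fingers": 1}
    - {"wx": 0,"wy": 0,"wz": 0,"x": 0,"y": 0,"z": -1,"fingers": 1}
    - {"wx": 0,"wy": 0,"wz": 0,"x": 0,"y": 0,"z": -1,"fingers": 1}
    - {"wx": 0,"wy": 0,"wz": 0,"x": 0,"y": 0,"z": -1,"fingers": 1}

```text
time: 33.5
ee_pos: [0.4739, -0.3169, 0.1835]
ee_rot: [-0.004, 1.0, 0.003, -0.006]
force: [0.2, -0.2, -0.2]
grip_width: 0.0898
```

Call:
servo_tool:
  motion:
    - {"wx": 0,"wy": 0,"wz": 0,"x": 0,"y": -0.8,"z": -0.5,"fingers": 1}
    - {"wx": 0,"wy": 0,"wz": 0,"x": -0.2,"y": -1,"z": 0,"fingers": 1}
    - {"wx": 0,"wy": 0,"wz": 0,"x": -0.2,"y": -1,"z": 0,"fingers": 1}
    - {"wx": 0,"wy": 0,"wz": 0,"x": 0,"y": -1,"z": 0,"fingers": 1}
    - {"wx": 0,"wy": 0,"wz": 0,"x": 0,"y": 0,"z": 0,"fingers": 1}
    - {"wx": 0,"wy": 0,"wz": 0,"x": 0,"y": 0,"z": 0,"fingers": 1}

```text
time: 34.1
ee_pos: [0.4604, -0.1634, 0.2122]
ee_rot: [0.0, 1.0, 0.002, 0.002]
force: [-0.6, 0.6, -0.2]
grip_width: 0.0913
```

```bash
python3 s.py;  python3 - <<'E'
from h import *
for n in ('scene','side','wrist'):
    c=manip.get_image(n); cv2.imwrite(f'pics/f_{n}.png',c['frame'][:,:,::-1])
    for k,p in (('funnel_large_mid',[.477,-.319,.004]),('beaker_large_mid',[.541,.3258,.004])):
        print(n,k,feat_model(c,k,p).round(1),[(b['extent'],round(b['conf'],2)) for b in manip.boxes_of(n,k)])
    if n!='wrist':
        for k,zz in (('glass_beaker_mid',.045),('burner_mid',.05)):
            for b in manip.boxes_of(n,k)[:1]:
                e=b['extent']; print(k,onz(c,((e[0]+e[2])/2,(e[1]+e[3])/2),zz).round(3))
a=cv2.imread('pics/f_scene.png')[165:255,105:215];b=cv2.imread('pics/f_side.png')[100:190,280:390]
cv2.imwrite('pics/f.png',np.hstack([cv2.resize(a,(400,327)),cv2.resize(b,(400,327))]))
E
```

```text
t 34.1 pos [ 0.4604 -0.1634  0.2122] zdir [ 0.0035 -0.001 ] yaw 0.0038 F [-0.6  0.6 -0.2] w 0.0913
scene funnel_large_mid [152.6 205.5 136.1 172.2 179.  224. ] [([136.5, 182.0, 173.8, 227.5], 0.63)]
scene beaker_large_mid [436.8 215.8 417.4 454.4 191.4 239.1] [([417.4, 193.9, 453.6, 241.4], 0.76)]
glass_beaker_mid [ 0.778 -0.129  0.045]
burner_mid [0.775 0.157 0.05 ]
side funnel_large_mid [333.4 150.9 318.1 347.1 128.9 165.9] [([320.9, 131.8, 345.9, 166.9], 0.9), ([193.4, 142.8, 225.7, 182.3], 0.58)]
side beaker_large_mid [219.4 326.9 200.6 240.2 297.4 355.3] [([201.3, 299.1, 240.4, 355.4], 0.68)]
glass_beaker_mid [ 0.776 -0.127  0.045]
burner_mid [0.77  0.156 0.05 ]
wrist funnel_large_mid [427.7 173.4 385.5 476.5 134.4 207.8] [([388.3, 136.3, 477.6, 209.7], 0.76)]
wrist beaker_large_mid [-199.5  115.9 -282.9 -116.6   83.8  148.1] []
```

View pics/f.png

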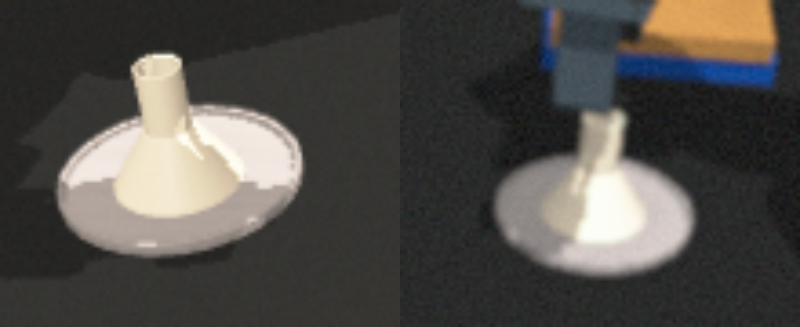

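View pics/f_scene.png

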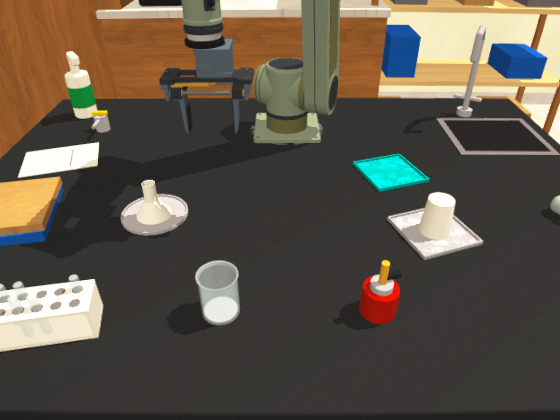

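View pics/f_wrist.png

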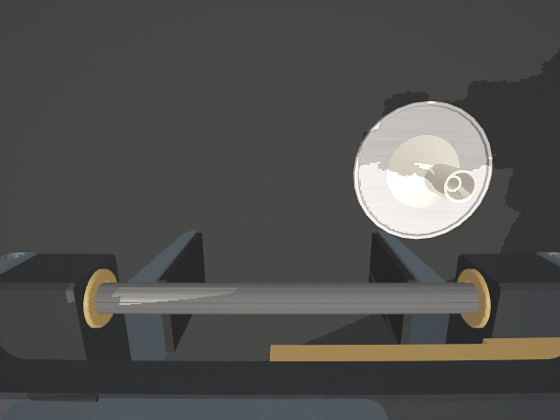

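Both stacks stand upright and central, the small stem is visible inside the large one, and the glass beaker and burner have not moved. The gripper is clear, so I'm handing in.

```bash
python3 -c "
from workcell import manip
print(manip.hand_in())"
```

```text
the job is handed in; nothing more can be done
None
```

I placed the small beaker and then the large one over it in the middle of the steel square tray. The small funnel and then the large one went in the middle of the round tray. Everything is upside down and released, and I handed the job in at about 34 s of the 106 s allowed.

**Seating:** each piece touched down within 0.5 mm of the height computed for its rim on the tray floor, with 3 to 12 N on the wrist. Both large pieces went down over the small ones with no force before that contact.

**Last pictures:** both stacks stand upright, and the small funnel's stem shows inside the large one. Most detected box edges are within 1–3 px of the model standing on the tray floor.

**Glass beaker and burner:** re-measured within about 4 mm of where they started, which is detector noise.

**Disagreements:**
- The side view first put the round tray about 5 mm off in y, because its mask had picked up part of the large funnel. I used the scene and wrist views, which agreed to 1 mm.
- The large funnel's box in the last scene view sits about 3 px lower than the model. The contact height and the wrist view do not bear that out.

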